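# Clamp a craft panel in the table easel with a tommy bar

### The job

Take the teal panel from the rack and stand it upright in the easel's slot, centred under the clamp foot: tilt its top towards the front to get it in under the foot, then straighten it. Then screw the clamp down with the orange-handled bar, moving the bar from hole to hole of the brass collar (do not turn the collar with the fingers), until the sprung foot holds the panel with its spring squeezed about 8 mm, a little over half way and never all the way. Finally lay the bar back on its cork mat, leave the panel clamped, and leave all the other things where they are.

Things in the scene. Friction and masses are not known exactly. Their poses are not given: they have to be found in the camera images.
- teal_panel: Teal rigid panel, 6 mm thick (its x), 170 mm wide (its y), 110 mm tall (its z), about 0.11 kg; both faces alike. Origin: middle of its bottom edge, z up. Starts upright in one of the rack's two slots. Grip it by its top edge about 60 mm to either side of its middle, so that the gripper keeps clear of the easel's clamp arm.
- black_panel: Black panel of the same size in the rack's other slot, 80 mm from the teal one. Leave it.
- rack: Plywood rack 140 x 150 mm fixed on the table, origin: centre of its underside, y along its slots. Two slots at x = -40 and +40 mm, 8 mm wide, floor 8 mm and walls 36 mm above the table, walls 110 mm long, so both ends of a panel stick out free.
- slot_floor (a point): Middle of the floor of the easel's slot, 18 mm above the table; x points from the easel's front (robot side) back to the threaded post, y along the slot. Slot 11 mm wide (x -5.5 to 5.5 mm), between a front lip 8 mm high and a back wall 14 mm high, 70 mm high in its middle 80 mm; lip and wall 10 mm thick, 150 mm long. Let go, a panel stands or leans back up to 4 degrees: upright.
- post_top (a point): Centre of the top of the vertical threaded steel post (24 mm diameter), on its axis, 260 mm above the table; the post stands 110 mm behind the slot's middle (slot_floor x = 110 mm, y = 0). Axes as slot_floor.
- rod_right (a point): Top centre of the guide rod on the easel's -y side: vertical, 12 mm diameter, top 211 mm above the table, 62 mm from the post's axis. Its twin stands on the +y side. A bar in the collar cannot swing past them: on the front side it has about 160 degrees between them.
- foot_face (a point): Underside centre of the square rubber foot (24 x 24 x 5 mm) on a red stem under the clamp arm's end, over slot_floor x = 3 mm. Starts 6 to 8 mm above the top of a standing panel, so a panel cannot come in from straight above. The arm (24 mm wide, 14 mm thick, underside 19 mm above this point, spring free) runs from the post to 13 mm in front of the slot's middle.
- foot (a joint): Squeeze of the foot's spring (m): 0 = free (14 mm of red stem visible between foot and arm), 0.014 = bottomed. About 1.5 N per mm.
- collar_hub (a point): On the post's axis at the height of the collar's holes, 30 mm above the clamp arm's top face. Brass collar, 70 mm diameter, 28 mm high, with four radial holes 14 x 14 mm, 90 degrees apart, along this point's +x, +y, -x and -y, which turn with the collar. A hole runs in from 33 mm off the axis to the post at 12 mm.
- collar (a joint): Collar angle (rad), growing clockwise seen from above, which lowers collar, arm and foot together by 30 mm a turn. Starts at 0 to 0.42. At 0 the foot is 8 mm above a standing panel and one hole points 35 degrees clockwise past the direction of rod_right (so to the front). About 3.35 squeezes the spring 8 mm. Turning takes about 0.3 N m; it stays where left.
- bar: Turning bar: square orange handle 80 x 20 x 20 mm and a steel rod, 9 mm diameter, sticking out 65 mm from its +x end. Origin: middle of the handle, on the rod's axis; x along the rod. 0.1 kg. Starts lying on the cork mat, its origin 22 mm above the table, rod pointing away from the robot.
- bar_tip (a point): End of the steel rod, on its axis, 105 mm from the bar's origin along its x.
- bar_mat: Cork mat 220 x 120 x 12 mm fixed on the table; origin: centre of its underside, x along its long side.
- glue: White glue bottle, orange cap, diameter 52 mm, 130 mm tall. Leave it.
- jar: Glass jar, diameter 70 mm, 90 mm tall. Leave it.
- marker_cup: Black cup with markers, diameter 72 mm, about 150 mm tall. Leave it.
- pail: Grey-green lidded pail, diameter 132 mm, 178 mm tall. Leave it.
- plate: Black plate, diameter 100 mm, lying flat. Leave it.
- tape: Roll of pink tape lying flat, diameter 80 mm, 20 mm high. Leave it.
Mind the look-alikes: they are no part of the job. There is more than one size of the bar; the one meant has the size given above.

How it is judged:
On the way, in this order (a step that is already met when the one before it is completed fails the run):
1. the teal panel stands upright in the easel's slot, let go (x of teal_panel in the frame of slot_floor between -0.007 and 0.007 m and y of teal_panel in the frame of slot_floor between -0.03 and 0.03 m and z of teal_panel in the frame of slot_floor between -0.003 and 0.004 m and angle between teal_panel's own z axis and vertical below 0.14 rad and contact force between the fingers and teal_panel below 0.2 N), for 0.2 s.
2. the bar's rod is in a hole of the collar (distance between bar_tip and collar_hub below 0.028 m), for 0.1 s.
3. the foot holds the panel, its spring squeezed 5 to 12 mm (x of teal_panel in the frame of slot_floor between -0.007 and 0.007 m and y of teal_panel in the frame of slot_floor between -0.03 and 0.03 m and z of teal_panel in the frame of slot_floor between -0.003 and 0.004 m and angle between teal_panel's own z axis and vertical below 0.14 rad and value of joint foot between 0.005 and 0.012 m), for 0.2 s.
At the end, for the whole second after the job is handed in: The teal panel stands in the slot (bottom within 4 mm of the floor, centre within 30 mm of the slot's middle, less than 8 degrees off vertical), the foot's spring is squeezed 5 to 12 mm on it, and the bar lies at rest on the cork mat with its handle's centre over the mat (all of step 3 and x of bar in the frame of bar_mat between -0.1 and 0.1 m and y of bar in the frame of bar_mat between -0.055 and 0.055 m and z of bar in the frame of bar_mat between 0.015 and 0.028 m and linear speed of each of bar, teal_panel below 0.02 m/s and velocity of joint collar between -0.05 and 0.05 rad/s); the robot touches nothing.
It fails at once if the collar is turned by the fingers instead of the bar (over 5 N on it) (contact force between the fingers and collar above 5 N).
It fails at once if the foot's spring is squeezed almost fully (over 13 mm) (value of joint foot above 0.013 m).
It fails at once if a bystander is moved by more than 30 mm (the black panel 20 mm) (distance of black_panel from where it was at the start of the episode above 0.02 m or distance of any of glue, jar, marker_cup, pail, plate, tape from where it was at the start of the episode above 0.03 m).
It also fails if it takes over 72 s, if anything falls off the work surface, if the arm or the gripper's body presses on something with over 40 N, if the wrist force passes 120 N, or if a joint passes its speed limit or range.

### The arm

A 6-joint arm with a two-finger parallel gripper is mounted at the origin on the work surface. World frame = base frame: x ahead of the robot, y to its left, z up, the work surface at z = 0. Lengths are in m, angles in rad, forces in N, time in s.
With the tool pointing down it reaches from about 0.3 to 0.75 m from the base axis. Payload 8.5 kg.
Tool frame: the origin (TCP) lies at the very end of the fingers, on their centre line; the grasp point (between the pads) lies 19 mm behind it; z points along the fingers, y is the line along which they close (so a half turn about z gives the same grasp; the last joint's range is limited). The gripper opens to 88 mm and grips with 3 to 60 N. Pads are 18 mm wide; open, the fingers measure 123 mm over their backs; the gripper's body (75 mm by 187 mm) begins 45 mm behind the grasp point.
Start: joints at [1.109, 0.381, 1.297, -0, 1.464, -0.215], TCP at [0.134, 0.533, 0.239] pointing down, gripper open.
Joint ranges: [-3.11, 3.11], [-0.89, 2.33], [0.22, 2.48], [-1.42, 4.56], [0.17, 2.85], [-2.88, 2.88]. Speed limits (rad/s): [2.39, 2.39, 3.14, 3.14, 3.14, 3.14].

### API

Orientations are given as [roll, pitch, yaw] about the fixed x, y, z axes, in that order (R = Rz(yaw) Ry(pitch) Rx(roll)).
In Python, from cell import state, snapshot, job gives the robot as it stands.
- The arm moves only by the shell command python3 -m jog 'ROWS'. ROWS is JSON, a list of rows, each an object with "xyz": the shift along the tool's x, y, z in cm, a list of three; "yaw": the turn about the tool's z in rad; "jaw": the finger opening in cm, from 0 to 8.81. A call has 1 to 10 rows; each row is the pose to reach, as a shift and turn from the pose commanded when the call began, along the tool's axes at that moment; what a row does not reach only later rows make up. A row lasts 1/8 s, in which the tool goes at most 62.5 mm and 10.7 degrees, less where a joint would pass 70% of its speed; a pose out of reach is approached as far as the arm can. A call with a gripper value outside its range is refused whole. The fingers move at their own pace and stop on an object; the grip force is fixed at half the most. Time passes only in rows, so rows that repeat a pose let the fingers close. It gives the time, the measured TCP pose, the force, the opening and the grip force at its end, in the units of the state.
- state(): the state, without advancing time (a new reading comes with each control period).
- snapshot(name): name is "scene" or "top"; returns a dict with "color" (400x640x3 uint8, red, green, blue), "mtx" (3x3 intrinsics, pixels), "R" (3x3) and "t" (3): a world point X has camera coordinates R X + t. Camera axes: x right, y down, z forward; pixel columns grow to the right and rows downward; lengths in m; the calibration is good to about 2 mm. A picture is of the moment at which its call begins. There is no depth.
- job.finish_job(): hands the job in; it is judged then, once.
The state is a dict: "time_s": time; "qpos": joint angles; "qd": joint speeds; "joint_efforts": joint torques, N m; "tcp_pos": TCP position; "tool_rot": TCP orientation; "ft_force": force on the tool from outside, world axes, zero at the start; "torque": the same for the moment, N m; "opening": finger opening in m; "gripper_force": force on a finger pad.
Only numpy, scipy, OpenCV 4.12 (cv2) and the standard library are available. Lean on these libraries where they do the work, as an engineer would, in place of code of your own. Each camera call takes 0.05 s, during which the arm holds its last target. There are 200 camera calls.

## Working session

There is one attempt and no reset: what is moved stays moved. The work goes in short steps, Python scripts to look and compute and a shell command to move; the robot and the scene stay as the last step left them, time stands still between calls to the robot, and variables do not carry over. Pictures are saved under pics/ and viewed, at most 10 in all, crops included, and the job is handed in when it is done.

```bash
mkdir -p pics; ls; cat > h.py <<'E'
import numpy as np, cv2
from cell import state, snapshot, job
from scipy.spatial.transform import Rotation as Ro
def cast(s,uv,z):
    uv=np.atleast_2d(uv).astype(float)
    d=np.c_[uv,np.ones(len(uv))]@np.linalg.inv(s["mtx"]).T@s["R"]
    c=-s["R"].T@s["t"]
    return c+d*((z-c[2])/d[:,2])[:,None]
def proj(s,X):
    X=np.atleast_2d(X); p=(X@s["R"].T+s["t"])@s["mtx"].T
    return p[:,:2]/p[:,2:]
def tri(s1,a,s2,b):
    A=[];B=[]
    for s,p in((s1,a),(s2,b)):
        P=s["mtx"]@np.c_[s["R"],s["t"]]
        A+= [p[0]*P[2]-P[0],p[1]*P[2]-P[1]]
    A=np.array(A); A/=np.linalg.norm(A[:,:3],axis=1)[:,None]
    return np.linalg.lstsq(A[:,:3],-A[:,3],rcond=None)[0]
def save(s,n): cv2.imwrite("pics/"+n,cv2.cvtColor(s,cv2.COLOR_RGB2BGR))
E
python3 - <<'E'
from h import *
st=state();print(st)
for n in("scene","top"):
    s=snapshot(n);save(s["color"],n+"0.png");print(n,-s["R"].T@s["t"],s["R"][2],s["mtx"][0,0])
    np.savez(n+"0.npz",**s)
E
```

```text
pics
{'time_s': 0.0, 'qpos': array([ 1.10872058e+00,  3.81180959e-01,  1.29824324e+00, -9.87733469e-06,
        1.46359048e+00, -2.15314827e-01]), 'qd': array([-3.50668039e-04,  4.82058154e-04,  2.52452923e-05, -1.10608364e-03,
       -3.81491411e-04,  1.29266711e-03]), 'joint_efforts': array([-1.09781608e-04, -4.37935996e+01, -2.24559546e+01,  7.12917885e-02,
        3.52740346e-02, -1.45816521e-04]), 'tcp_pos': array([0.13423202, 0.53308372, 0.23815175]), 'tool_rot': array([-3.14020136e+00, -2.94231939e-04,  2.89483259e+00]), 'ft_force': array([ 0.54303313, -0.66693185, -0.61331338]), 'torque': array([ 0.02620148, -0.01213148, -0.03799508]), 'gripper_force': 0.0, 'opening': 0.08808466887461397}
scene [1.13137182 0.49474326 1.01811643] [-0.50101941 -0.44612172 -0.74158948] 431.9545003031581
top [ 0.44907755 -0.01857198  1.10821381] [ 0.10230671  0.00319108 -0.99474778] 382.3167906535724
```

View pics/scene0.png

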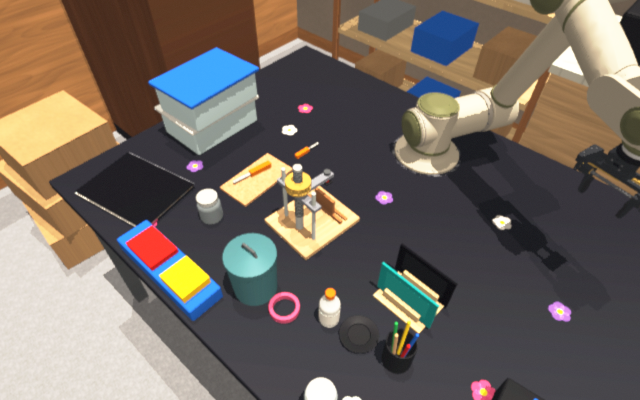

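View pics/top0.png

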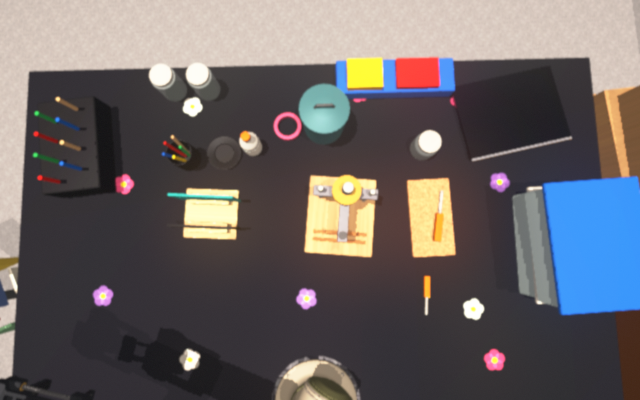

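The top view shows the rack at about (210,213) with the teal panel at (200,196). The easel's post is at (347,188), and the marker cup is at (178,152). There are two bar candidates:
- Mat bar at (439,215): handle about 28 px and rod about 23 px, or about 80 and 65 mm.
- Table bar at (427,295): shorter overall, with a handle of about 21 px.

The mat bar fits the given size. I'll confirm it in an enlarged crop.

```bash
python3 - <<'E'
from h import *
t=dict(np.load("top0.npz"));s=dict(np.load("scene0.npz"))
c=cv2.resize(t["color"][165:265,295:465],None,fx=4.5,fy=4.5,interpolation=cv2.INTER_CUBIC); save(c[:, :765],"c1.png")
a=cv2.resize(s["color"][140:260,210:370],None,fx=5,fy=5,interpolation=cv2.INTER_CUBIC); save(a,"c2.png")
# bars by orange mask
hsv=cv2.cvtColor(t["color"],cv2.COLOR_RGB2HSV)
m=cv2.inRange(hsv,(6,200,170),(18,255,255)); 
n,l,stt,cen=cv2.connectedComponentsWithStats(m)
for i in range(1,n):
    if stt[i,4]>60:
        r=cv2.minAreaRect(np.argwhere(l==i)[:,::-1].astype(np.float32)); print(r,cast(t,cv2.boxPoints(r),.03).round(3).tolist())
m=cv2.inRange(hsv,(80,120,60),(98,255,255))[180:215,150:250]
p=np.argwhere(m)[:,::-1]+[150,180];print("teal",p.min(0),p.max(0),cast(t,[p.min(0),p.max(0)],.118))
E
```

```text
teal [167 193] [232 198] [[0.57637911 0.37447646 0.118     ]
 [0.55907837 0.204432   0.118     ]]
```

View pics/c1.png

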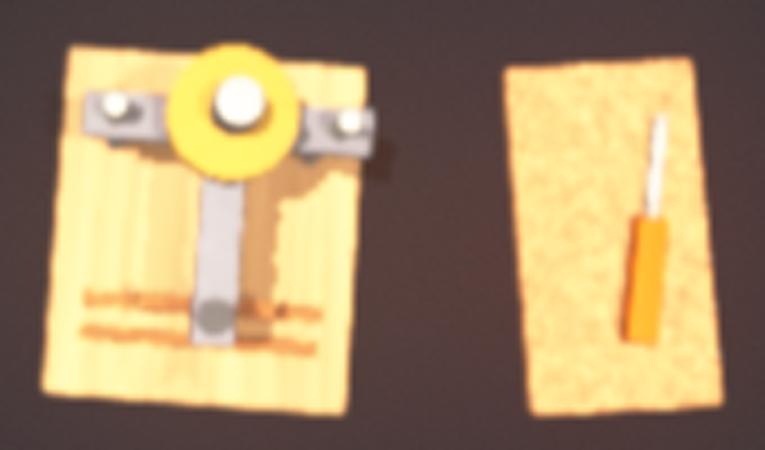

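View pics/c2.png

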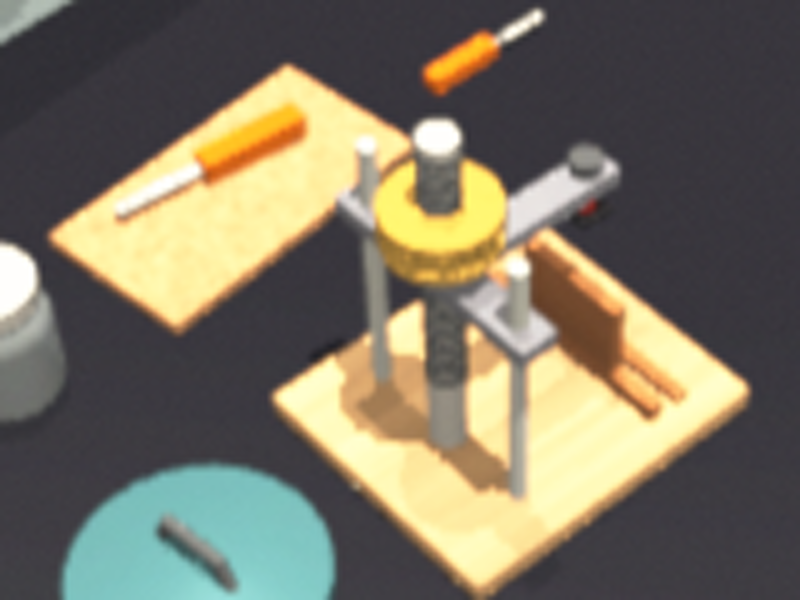

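The mat bar (handle about 630–665, 217–343 in the crop) is clearly the longer one and lies on the cork, so it is the one meant. The crop also shows the post top, both rods and the slot. Next I'll measure these points by colour masks and rays.

```bash
python3 - <<'E'
from h import *
t=dict(np.load("top0.npz"));s=dict(np.load("scene0.npz"))
f=lambda p:np.array(p)/4.5+[295,165]-.4
g=lambda p:np.array(p)/5+[210,140]-.4
P=tri(t,f((240,101)),s,g((437,131)));L=tri(t,f((116,104)),s,g((518,267)));Rr=tri(t,f((350,120)),s,g((366,144)))
print("post",P,"L",L,"R",Rr)
print("top-only",cast(t,f((240,101)),.26),cast(t,f((116,104)),.211),cast(t,f((350,120)),.211))
print("scene-only",cast(s,g((437,131)),.26),cast(s,g((518,267)),.211),cast(s,g((366,144)),.211))
print("slot ends lip/wall",cast(t,f([(85,298),(322,314),(80,331),(317,349)]),.03).round(4).tolist())
print("base corners",cast(t,f([(70,46),(367,68),(41,393),(347,414)]),.018).round(4).tolist())
# arm angle
print("knob",cast(t,f((215,317)),.17),cast(s,g((586,158)),.175))
hsv=cv2.cvtColor(t["color"],cv2.COLOR_RGB2HSV);print("orange hsv",hsv[227,438],hsv[228,438],"mat",hsv[200,420],"teal",hsv[194:200,200].tolist())
hs=cv2.cvtColor(s["color"],cv2.COLOR_RGB2HSV)
print("bar handle end/tip", cast(t,f([(651,217),(641,342)]),.032),cast(t,f([(661,116)]),.0245),"scene tip",cast(s,g([(122,212)]),.022))
print("mat",cast(t,f([(505,68),(692,58),(530,415),(722,403)]),.012).round(3).tolist())
for nm,im,h_,(r0,r1,c0,c1) in(("t",t,hsv,(180,215,150,250)),("s",s,hs,(250,340,350,470))):
    m=cv2.inRange(h_,(80,110,50),(98,255,255)); k=np.zeros_like(m);k[r0:r1,c0:c1]=m[r0:r1,c0:c1]
    ct=max(cv2.findContours(k,cv2.RETR_EXTERNAL,cv2.CHAIN_APPROX_NONE)[0],key=cv2.contourArea)
    q=cv2.approxPolyDP(ct,2.5,True)[:,0]; print(nm,cv2.contourArea(ct),q.tolist(),cast(im,q,.118).round(3).tolist())
    if nm=="t":
        for c in range(168,234,8): 
            r=np.nonzero(k[:,c])[0];print(c,r.min() if len(r) else 0,r.max() if len(r) else 0,end="; ")
c=cv2.resize(t["color"][110:240,140:260],None,fx=4.6,fy=4.6,interpolation=cv2.INTER_CUBIC);save(c,"c3.png")
E
```

```text
post [ 0.56113218 -0.08693265  0.2647778 ] L [ 0.5677015  -0.02560981  0.21269924] R [ 0.55619202 -0.14790828  0.21376773]
top-only [[ 0.5616063  -0.08711644  0.26      ]] [[ 0.56811964 -0.02587086  0.211     ]] [[ 0.55663388 -0.14844935  0.211     ]]
scene-only [[ 0.55764501 -0.0908501   0.26      ]] [[ 0.56634165 -0.0264426   0.211     ]] [[ 0.55412816 -0.14995843  0.211     ]]
slot ends lip/wall [[0.4704, -0.0049, 0.03], [0.457, -0.1525, 0.03], [0.45, -0.0013, 0.03], [0.4354, -0.1486, 0.03]]
base corners [[0.6319, 0.0011, 0.018], [0.613, -0.1886, 0.018], [0.4119, 0.0242, 0.018], [0.3943, -0.1673, 0.018]]
knob [[ 0.45570279 -0.07701523  0.17      ]] [[ 0.45250626 -0.07888056  0.175     ]]
orange hsv [ 20 202 255] [ 20 202 255] mat [ 24 102 255] teal [[32, 31, 249], [84, 85, 244], [85, 152, 220], [85, 138, 151], [75, 78, 117], [29, 72, 163]]
bar handle end/tip [[ 0.51240689 -0.36002413  0.032     ]
 [ 0.43491834 -0.34942819  0.032     ]] [[ 0.57671302 -0.37235453  0.0245    ]] scene tip [[ 0.57166015 -0.37203399  0.022     ]]
mat [[0.612, -0.278, 0.012], [0.615, -0.398, 0.012], [0.391, -0.283, 0.012], [0.395, -0.404, 0.012]]
t 131.5 [[167, 193], [181, 198], [232, 198]] [[0.576, 0.374, 0.118], [0.562, 0.338, 0.118], [0.559, 0.204, 0.118]]
168 193 196; 176 193 197; 184 193 198; 192 196 197; 200 196 197; 208 196 198; 216 197 198; 224 197 198; 232 197 198; s 1320.0 [[383, 261], [377, 286], [392, 290], [419, 312], [420, 320], [429, 327], [438, 305]] [[0.557, 0.203, 0.118], [0.625, 0.235, 0.118], [0.61, 0.268, 0.118], [0.615, 0.348, 0.118], [0.63, 0.361, 0.118], [0.631, 0.385, 0.118], [0.57, 0.371, 0.118]]
```

View pics/c3.png

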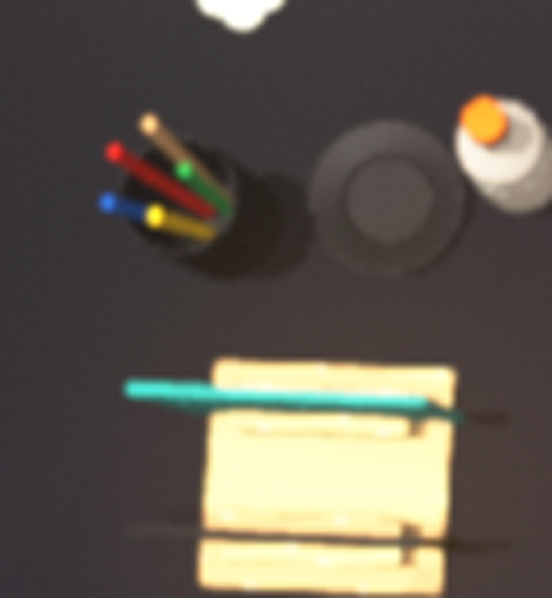

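The bar tip height, rod spacing (123 mm), panel length (170 mm) and slot line all agree with the sizes given. The easel yaw is about −5.4° and the panel yaw about −4.2°. The jog cannot tilt the tool, so I'll bring the panel in sideways along the slot from +y, under the foot.

```bash
cat >> h.py <<'E'
def plan(*tg, start=None):
    """targets (x,y,z,yaw): prints tool-axis shift in cm and yaw for chained calls"""
    st=state()
    p=np.array(start[:3] if start else st["tcp_pos"]);R=Ro.from_euler("xyz",[np.pi,0,start[3]] if start else st["tool_rot"])
    for x,y,z,w in tg:
        d=R.inv().apply(np.array([x,y,z])-p)*100
        R2=Ro.from_euler("xyz",[np.pi,0,w]); dy=(R.inv()*R2).as_rotvec()
        print("xyz",d.round(2),"yaw",dy[2].round(3)); p=np.array([x,y,z]);R=R2
E
python3 - <<'E'
from h import *
plan((.5694,.348,.22,1.497),(.5694,.348,.098,1.497))
t=dict(np.load("top0.npz"));s=dict(np.load("scene0.npz"))
print(cast(t,[(167.2,194.0),(233.1,197.6)],.118))
print("marker tips",cast(t,np.array([(112,150),(108,202),(150,124),(155,215),(185,170)])/4.6+[140,110],.15).round(3))
E
```

```text
xyz [-46.72  -7.32   1.82] yaw 1.398
xyz [ 0.  -0.  12.2] yaw 0.0
[[0.57373334 0.37391029 0.118     ]
 [0.56005746 0.20155912 0.118     ]]
marker tips [[0.703 0.371 0.15 ]
 [0.673 0.372 0.15 ]
 [0.717 0.35  0.15 ]
 [0.665 0.346 0.15 ]
 [0.69  0.33  0.15 ]]
```

```bash
python3 -m jog '[{"xyz":[-46.7,-7.3,1.8],"yaw":1.4,"jaw":5},{"xyz":[-46.7,-7.3,1.8],"yaw":1.4,"jaw":5},{"xyz":[-46.7,-7.3,1.8],"yaw":1.4,"jaw":5},{"xyz":[-46.7,-7.3,1.8],"yaw":1.4,"jaw":5},{"xyz":[-46.7,-7.3,1.8],"yaw":1.4,"jaw":5},{"xyz":[-46.7,-7.3,1.8],"yaw":1.4,"jaw":5},{"xyz":[-46.7,-7.3,1.8],"yaw":1.4,"jaw":5},{"xyz":[-46.7,-7.3,1.8],"yaw":1.4,"jaw":5},{"xyz":[-46.7,-7.3,1.8],"yaw":1.4,"jaw":5},{"xyz":[-46.7,-7.3,1.8],"yaw":1.4,"jaw":5}]'
python3 - <<'E'
from h import *
plan((.570,.348,.098,1.494)); print(state()["qpos"])
for n in("scene","top"):
    s=snapshot(n);save(s["color"][150:370,280:560] if n=="scene" else s["color"],n+"1.png")
E
```

```text
time_s: 1.35
tcp_pos: [0.5685, 0.3489, 0.2205]
tool_rot: [-3.141, 0.0, 1.496]
ft_force: [-0.3, 0.5, -0.5]
opening: 0.0503
gripper_force: 0.0
xyz [-0.07  0.16 12.25] yaw 0.002
[3.73222677e-01 6.05074599e-01 9.60728668e-01 2.68241066e-04
 1.57670309e+00 4.47655601e-01]
```

```bash
python3 -m jog '[{"xyz":[-0.1,0.2,5],"yaw":0,"jaw":5},{"xyz":[-0.1,0.2,9],"yaw":0,"jaw":5},{"xyz":[-0.1,0.2,11],"yaw":0,"jaw":5},{"xyz":[-0.1,0.2,12.2],"yaw":0,"jaw":5},{"xyz":[-0.1,0.2,12.2],"yaw":0,"jaw":5},{"xyz":[-0.1,0.2,12.2],"yaw":0,"jaw":0.2},{"xyz":[-0.1,0.2,12.2],"yaw":0,"jaw":0.2},{"xyz":[-0.1,0.2,12.2],"yaw":0,"jaw":0.2},{"xyz":[-0.1,0.2,12.2],"yaw":0,"jaw":0.2},{"xyz":[-0.1,0.2,12.2],"yaw":0,"jaw":0.2}]'
python3 - <<'E'
from h import *
st=state();print(st["tcp_pos"],st["tool_rot"],st["torque"])
s=snapshot("scene");save(cv2.resize(s["color"][170:350,300:500],None,fx=3,fy=3),"g1.png")
E
```

```text
time_s: 2.7
tcp_pos: [0.5714, 0.3473, 0.0988]
tool_rot: [3.141, -0.0, 1.495]
ft_force: [0.2, -0.1, 0.2]
opening: 0.006
gripper_force: 30.0
[0.57135056 0.347272   0.09881828] [ 3.14143177e+00 -3.03351774e-05  1.49475790e+00] [-0.09746658  0.06292153  0.01498812]
```

View pics/g1.png

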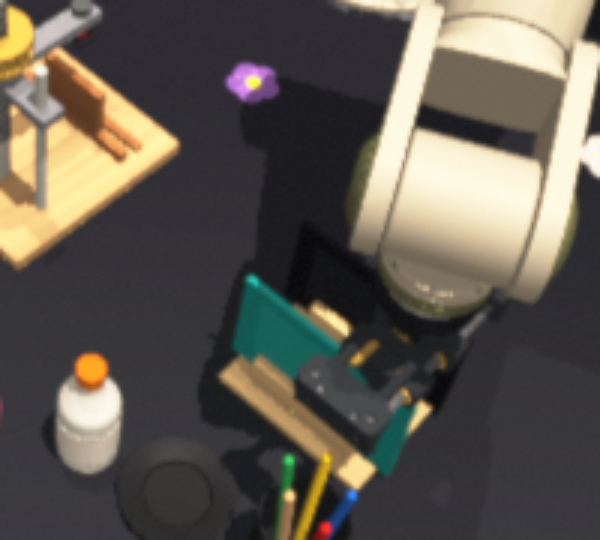

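The panel is held (opening 6 mm). Next I lift it out and carry it over to a point above the slot's +y end.

```bash
python3 - <<'E'
from h import *
plan((.468,.0866,.223,1.4767))
E
```

```text
xyz [-26.78  -8.32 -12.42] yaw 0.018
```

```bash
python3 -m jog '[{"xyz":[0,0,-3],"yaw":0,"jaw":0.2},{"xyz":[0,0,-8],"yaw":0,"jaw":0.2},{"xyz":[0,0,-12.4],"yaw":0,"jaw":0.2},{"xyz":[-4,-1,-12.4],"yaw":0,"jaw":0.2},{"xyz":[-9,-3,-12.4],"yaw":0.018,"jaw":0.2},{"xyz":[-14,-4.5,-12.4],"yaw":0.018,"jaw":0.2},{"xyz":[-19,-6,-12.4],"yaw":0.018,"jaw":0.2},{"xyz":[-23.5,-7.5,-12.4],"yaw":0.018,"jaw":0.2},{"xyz":[-26.8,-8.3,-12.4],"yaw":0.018,"jaw":0.2},{"xyz":[-26.8,-8.3,-12.4],"yaw":0.018,"jaw":0.2}]'
python3 -m jog '[{"xyz":[0,0,1.5],"yaw":0,"jaw":0.2},{"xyz":[0,0,2.8],"yaw":0,"jaw":0.2},{"xyz":[0,0,2.8],"yaw":0,"jaw":0.2}]'
python3 - <<'E'
from h import *
print(state()["tcp_pos"],state()["tool_rot"])
o=[]
for n,(r0,c0,k) in(("scene",(130,250,4)),("top",(150,250,4))):
    s=snapshot(n);np.savez(n+"2.npz",**s);o.append(cv2.resize(s["color"][r0:r0+130,c0:c0+100],None,fx=4,fy=4,interpolation=cv2.INTER_CUBIC))
save(np.hstack(o),"g2.png")
E
```

```text
time_s: 4.0
tcp_pos: [0.4677, 0.0849, 0.2229]
tool_rot: [-3.141, 0.0, 1.474]
ft_force: [-0.3, 0.5, -1.4]
opening: 0.0059
gripper_force: 30.0
time_s: 4.38
tcp_pos: [0.4679, 0.0869, 0.1938]
tool_rot: [-3.139, -0.0, 1.477]
ft_force: [0.5, -0.1, -0.7]
opening: 0.0059
gripper_force: 30.0
[0.46785568 0.08690281 0.19380596] [-3.13926167e+00 -4.63352953e-05  1.47748249e+00]
```

View pics/g2.png

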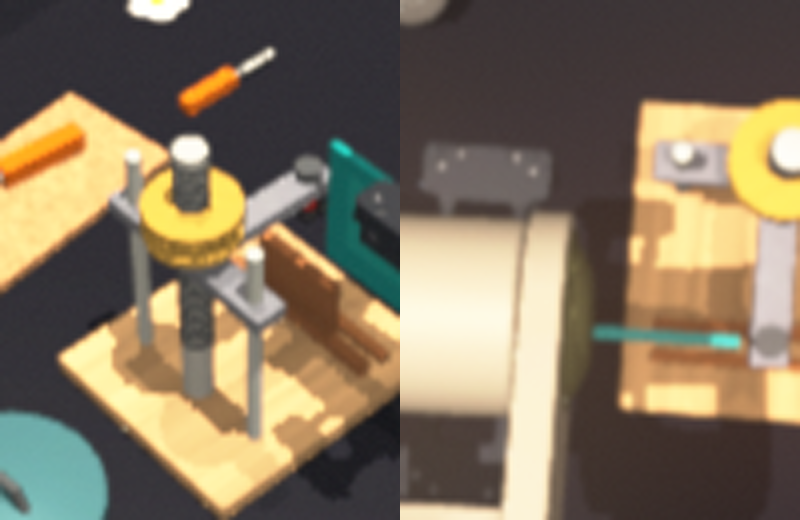

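```bash
python3 - <<'E'
from h import *
t=dict(np.load("top2.npz"));s=dict(np.load("scene2.npz"))
f=lambda p:(np.atleast_2d(p)-[400,0])/4+[250,150]-.4
e=f((740,341))[0]; print("end tri",tri(t,e,s,np.array([338,146])/4+[250,130]-.4))
print("top-edge line",cast(t,f([(740,341),(600,331)]),.213))
ex=np.array([.9956,-.094,0]);ey=np.array([.094,.9956,0])
# column profiles of the slot before: panel-free picture
t0=dict(np.load("top0.npz"))
g=cv2.cvtColor(t0["color"],cv2.COLOR_RGB2GRAY).astype(int)
for c in(320,324,328,352,356,360):print(c,g[225:248,c].tolist())
tcp=state()["tcp_pos"]
E
```

```text
end tri [ 0.4548651  -0.05437936  0.21187482]
top-edge line [[ 0.45628297 -0.05623344  0.213     ]
 [ 0.4640398   0.02523257  0.213     ]]
320 [242, 242, 242, 240, 229, 207, 198, 210, 229, 240, 241, 235, 218, 195, 186, 193, 223, 239, 242, 242, 242, 242, 242]
324 [240, 240, 236, 228, 213, 187, 176, 185, 208, 231, 240, 240, 227, 196, 185, 193, 222, 238, 241, 242, 241, 241, 241]
328 [231, 231, 231, 228, 219, 200, 192, 188, 183, 210, 235, 238, 227, 198, 186, 196, 220, 234, 238, 238, 238, 237, 237]
352 [177, 179, 178, 177, 176, 173, 171, 170, 165, 156, 154, 160, 170, 168, 152, 137, 158, 189, 221, 237, 240, 240, 240]
356 [203, 203, 205, 220, 229, 230, 223, 197, 159, 145, 163, 202, 226, 229, 216, 190, 186, 191, 208, 227, 235, 236, 237]
360 [237, 237, 237, 237, 237, 237, 234, 220, 191, 189, 203, 224, 234, 235, 228, 210, 193, 188, 197, 220, 233, 235, 235]
```

```bash
python3 - <<'E'
from h import *
t0=dict(np.load("top0.npz"))
q=cast(t0,[(322,235.0),(358,237.7)],.029);print(q)
ey=np.array([.094,.9956,0])
for p in q: print("x on slot line at y=-.0767:",p[0]+(-.0767-p[1])*.0944)
a=cast(t0,[(348.0,187.1)],.26);print("post",a)
# scene view: tall wall etc
E
```

```text
[[ 0.45818991 -0.02857082  0.029     ]
 [ 0.4482338  -0.12939055  0.029     ]]
x on slot line at y=-.0767: 0.4536465103037985
x on slot line at y=-.0767: 0.4532077926400541
post [[ 0.56147739 -0.08726138  0.26      ]]
```

```bash
python3 -m jog '[{"xyz":[0,-0.1,1.5],"yaw":0,"jaw":0.2},{"xyz":[0,-0.1,2.5],"yaw":0,"jaw":0.2},{"xyz":[0,-0.1,3.5],"yaw":0,"jaw":0.2},{"xyz":[0,-0.1,4.5],"yaw":0,"jaw":0.2},{"xyz":[0,-0.1,4.5],"yaw":0,"jaw":0.2}]'; python3 - <<'E'
from h import *
print(state()["torque"],state()["ft_force"])
s=snapshot("scene");np.savez("scene3.npz",**s);t=snapshot("top");np.savez("top3.npz",**t)
save(np.hstack([cv2.resize(s["color"][150:260,290:380],None,fx=4.4,fy=4.4,interpolation=cv2.INTER_CUBIC),cv2.resize(t["color"][180:290,290:380],None,fx=4.4,fy=4.4,interpolation=cv2.INTER_CUBIC)]),"g3.png")
E
```

```text
time_s: 5.1
tcp_pos: [0.4669, 0.0865, 0.1491]
tool_rot: [-3.14, 0.0, 1.477]
ft_force: [-0.2, -0.3, -0.8]
opening: 0.0058
gripper_force: 30.0
[-0.03351349  0.04417993 -0.03797448] [-0.1831329  -0.29939747 -0.83328739]
```

View pics/g3.png

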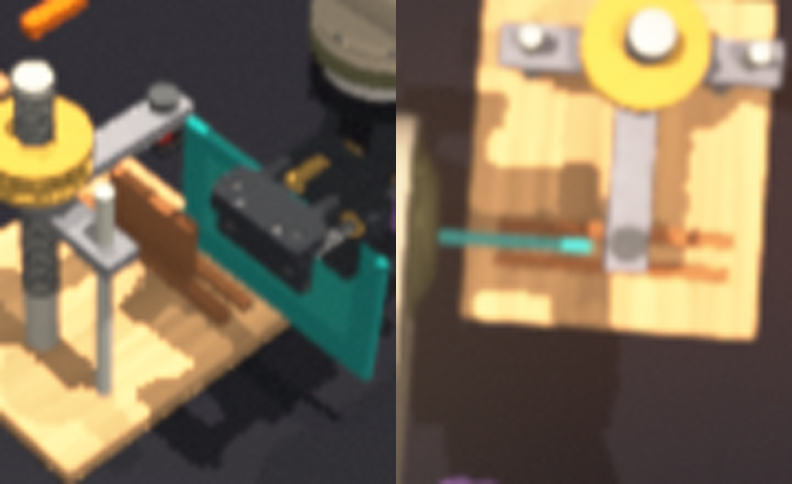

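The panel hangs freely with no contact force. In the top view its end, at (590,246), lies between the wall and lip lines. I'll lower it on.

```bash
python3 -m jog '[{"xyz":[0,0,1.2],"yaw":0,"jaw":0.2},{"xyz":[0,0,2.2],"yaw":0,"jaw":0.2},{"xyz":[0,0,2.6],"yaw":0,"jaw":0.2},{"xyz":[0,0,2.6],"yaw":0,"jaw":0.2}]'; python3 -m jog '[{"xyz":[0,0,0.4],"yaw":0,"jaw":0.2},{"xyz":[0,0,0.8],"yaw":0,"jaw":0.2},{"xyz":[0,0,1.15],"yaw":0,"jaw":0.2},{"xyz":[0,0,1.15],"yaw":0,"jaw":0.2}]'; python3 - <<'E'
from h import *
print(state()["torque"],state()["ft_force"])
E
```

```text
time_s: 5.7
tcp_pos: [0.4671, 0.0865, 0.1234]
tool_rot: [-3.141, 0.0, 1.477]
ft_force: [-0.4, 0.8, -1.4]
opening: 0.0059
gripper_force: 30.0
time_s: 6.2
tcp_pos: [0.4671, 0.0865, 0.112]
tool_rot: [-3.141, -0.0, 1.477]
ft_force: [0.4, -0.7, -1.3]
opening: 0.0059
gripper_force: 30.0
[-0.0227451   0.02206026 -0.00585351] [ 0.43664132 -0.70395558 -1.25763532]
```

```bash
python3 -m jog '[{"xyz":[-1,0,0],"yaw":0,"jaw":0.2},{"xyz":[-2.5,0,0],"yaw":0,"jaw":0.2},{"xyz":[-4,0,0],"yaw":0,"jaw":0.2},{"xyz":[-5,0,0],"yaw":0,"jaw":0.2},{"xyz":[-5,0,0],"yaw":0,"jaw":0.2}]'; python3 - <<'E'
from h import *
print(state()["torque"],state()["ft_force"])
E
```

```text
time_s: 6.82
tcp_pos: [0.4625, 0.0359, 0.1123]
tool_rot: [3.141, 0.0, 1.475]
ft_force: [-0.4, -0.1, -2.3]
opening: 0.0057
gripper_force: 30.0
[ 0.02433329  0.08093215 -0.02554702] [-0.40874464 -0.08942472 -2.32891619]
```

```bash
python3 -m jog '[{"xyz":[-1.2,0,0],"yaw":0,"jaw":0.2},{"xyz":[-2.5,0,0],"yaw":0,"jaw":0.2},{"xyz":[-4,0,0],"yaw":0,"jaw":0.2},{"xyz":[-5.3,0,0],"yaw":0,"jaw":0.2},{"xyz":[-5.4,0,0],"yaw":0,"jaw":0.2},{"xyz":[-5.4,0,0],"yaw":0,"jaw":0.2}]'; python3 - <<'E'
from h import *
print(state()["torque"],state()["ft_force"])
s=snapshot("scene");t=snapshot("top");np.savez("top4.npz",**t)
save(np.hstack([cv2.resize(s["color"][150:260,270:360],None,fx=4.4,fy=4.4,interpolation=cv2.INTER_CUBIC),cv2.resize(t["color"][180:290,290:380],None,fx=4.4,fy=4.4,interpolation=cv2.INTER_CUBIC)]),"g4.png")
E
```

```text
time_s: 7.58
tcp_pos: [0.4563, -0.0161, 0.1121]
tool_rot: [-3.139, -0.002, 1.479]
ft_force: [-4.2, 12.6, 0.8]
opening: 0.0059
gripper_force: 30.0
[0.68655751 0.13779809 0.87095727] [-4.17201989 12.58805067  0.75242199]
```

View pics/g4.png

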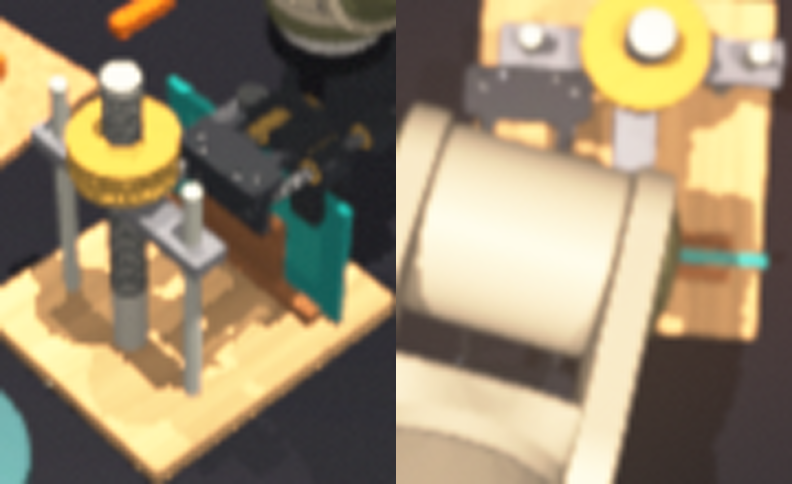

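The panel is about centred: its right end is at (768,261) in the top crop, where it should be. The gripper body's corner has touched the collar's side with about 13 N. I'll back off 5 mm, which stays well inside the ±30 mm, then lower and release.

```bash
python3 -m jog '[{"xyz":[0.5,0,0],"yaw":0,"jaw":0.2},{"xyz":[0.5,0,0],"yaw":0,"jaw":0.2},{"xyz":[0.5,0,0.2],"yaw":0,"jaw":0.2},{"xyz":[0.5,0,0.33],"yaw":0,"jaw":0.2},{"xyz":[0.5,0,0.33],"yaw":0,"jaw":0.2}]'; python3 - <<'E'
from h import *
print(state()["torque"],state()["ft_force"])
t=dict(np.load("top4.npz")); e=cast(t,np.array([[(768-396)/4.4+290-.4,261/4.4+180-.4]]),.131)[0]
print(e, "slot y of panel centre (before backing off):", (e-[.4525,-.0767,.131])@[.094,.9956,0]+.085,"x",(e-[.4525,-.0767,.131])@[.9956,-.094,0])
E
```

```text
time_s: 8.3
tcp_pos: [0.4579, -0.0123, 0.1089]
tool_rot: [-3.142, 0.0, 1.477]
ft_force: [0.4, -0.1, -1.4]
opening: 0.0059
gripper_force: 30.0
[-0.08173951  0.07147015 -0.01810648] [ 0.44774565 -0.09069526 -1.36305609]
[ 0.44425935 -0.15978467  0.131     ] slot y of panel centre (before backing off): 0.0015062849448030102 x -0.00039443625620207335
```

```bash
python3 -m jog '[{"xyz":[0,0,0],"yaw":0,"jaw":3},{"xyz":[0,0,0],"yaw":0,"jaw":3},{"xyz":[0,0,0],"yaw":0,"jaw":3},{"xyz":[0,0,-1.5],"yaw":0,"jaw":3},{"xyz":[0,0,-3],"yaw":0,"jaw":3},{"xyz":[4,-1,-6],"yaw":0,"jaw":3},{"xyz":[8,-3,-12],"yaw":0,"jaw":4},{"xyz":[8,-7,-18],"yaw":0,"jaw":4},{"xyz":[8,-11,-20],"yaw":0,"jaw":4},{"xyz":[8,-11,-20],"yaw":0,"jaw":4}]'; python3 - <<'E'
from h import *
s=snapshot("scene");t=snapshot("top");np.savez("top5.npz",**t);np.savez("scene5.npz",**s)
save(np.hstack([cv2.resize(s["color"][140:260,260:360],None,fx=4,fy=4,interpolation=cv2.INTER_CUBIC),cv2.resize(t["color"][160:280,290:390],None,fx=4,fy=4,interpolation=cv2.INTER_CUBIC)]),"g5.png")
E
```

```text
time_s: 9.55
tcp_pos: [0.3544, 0.0784, 0.3116]
tool_rot: [3.135, 0.0, 1.478]
ft_force: [0.3, -0.1, -0.4]
opening: 0.0402
gripper_force: 0.0
```

View pics/g5.png

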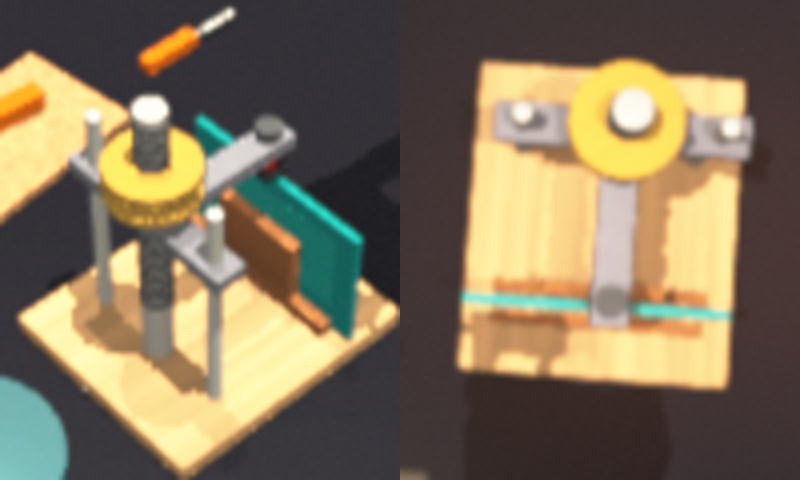

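The panel stands upright in the slot under the foot and the gripper is clear. That was my tenth picture, so from here I measure by numbers. To get the collar angle I'll unwrap the collar side in the scene view: a hole should face the camera at 25 to 50°.

```bash
cat > col.py <<'E'
from h import *
def prof(s,c,z):
    g=s["color"].astype(np.float32)
    a=np.arange(-20,112,4); out=[]
    for dz in(9,6,3,0,-3,-6,-9):
        r=np.deg2rad(a);X=np.c_[c[0]+.035*np.cos(r),c[1]+.035*np.sin(r),np.full(len(a),z+dz/1000)]
        p=proj(s,X).astype(np.float32)
        out.append(cv2.remap(g,p[:,0].reshape(1,-1),p[:,1].reshape(1,-1),cv2.INTER_LINEAR)[0].mean(1))
    return a,np.array(out)
E
python3 - <<'E'
from col import *
s=dict(np.load("scene5.npz"))
a,o=prof(s,(.559,-.089),.197)
print(a.tolist())
for r in o: print(r.astype(int).tolist())
# gap: foot/arm heights: collar top rim check
t=dict(np.load("top5.npz"))
hsv=cv2.cvtColor(s["color"],cv2.COLOR_RGB2HSV);m=cv2.inRange(hsv,(18,150,80),(32,255,255));m2=np.zeros_like(m);m2[155:205,278:318]=m[155:205,278:318]
for r in range(165,200):print(r,"".join("%4d"%v for v in s["color"][r,284:314].mean(1)))
E
```

```text
[-20, -16, -12, -8, -4, 0, 4, 8, 12, 16, 20, 24, 28, 32, 36, 40, 44, 48, 52, 56, 60, 64, 68, 72, 76, 80, 84, 88, 92, 96, 100, 104, 108]
[128, 124, 121, 121, 119, 121, 119, 115, 124, 124, 115, 112, 115, 120, 123, 126, 133, 134, 128, 122, 116, 115, 120, 119, 107, 111, 116, 115, 123, 132, 147, 157, 160]
[105, 100, 103, 101, 103, 102, 106, 104, 112, 111, 102, 97, 103, 105, 108, 112, 123, 122, 113, 107, 100, 97, 104, 106, 97, 100, 103, 104, 106, 117, 138, 155, 167]
[93, 97, 97, 97, 98, 102, 104, 104, 113, 107, 100, 97, 102, 102, 104, 108, 116, 116, 107, 104, 101, 100, 103, 104, 102, 101, 104, 107, 102, 110, 127, 150, 171]
[95, 98, 98, 99, 100, 103, 105, 104, 107, 104, 101, 101, 105, 106, 106, 113, 110, 110, 108, 108, 113, 117, 116, 112, 113, 110, 111, 115, 114, 110, 118, 139, 163]
[101, 102, 100, 101, 104, 105, 105, 104, 106, 104, 106, 116, 128, 127, 117, 134, 115, 117, 123, 121, 125, 136, 141, 130, 129, 129, 124, 123, 124, 119, 117, 125, 148]
[106, 105, 101, 102, 105, 105, 105, 108, 105, 107, 117, 132, 143, 138, 125, 146, 118, 121, 131, 128, 131, 145, 151, 141, 144, 143, 134, 127, 127, 1
[... 3857 characters left out ...]
135 118 136 113 119 129 124 139 158 146 141 115 122 156 161 141 167 237 245
195  127 128 114  78  58  66  81  91 105 131 151 146 126 149 118 123 137 127 126 121 115 112  96 114 152 165 150 139 162 192
196  127 127 116  78  55  53  57  66  80  95 103 107 108 113 106 103 110 109 104  99  95  95 105 137 155 169 157 135 134 148
197  126 127 116  80  55  52  52  52  56  60  72  85  92  92  92  92  93  92  91  90  92 108 143 170 174 176 166 142 134 145
198  124 128 116  82  56  52  52  52  53  55  63  75  82  83  84  88  90  91  96  97 110 144 171 175 176 178 172 151 136 145
199  125 127 117  87  56  52  52  53  59  69  67  68  69  78  82  83  87 102 132 137 147 173 178 178 181 188 179 152 135 145
```

```bash
python3 - <<'E'
from col import *
s=dict(np.load("scene5.npz"));t=dict(np.load("top5.npz"))
for n,im,(r0,r1,c0,c1) in(("t",t,(180,260,400,470)),("s",s,(140,200,220,275))):
    h=cv2.cvtColor(im["color"],cv2.COLOR_RGB2HSV)
    k=np.zeros(h.shape[:2],np.uint8);k[r0:r1,c0:c1]=cv2.inRange(h,(5,160,90),(22,255,255))[r0:r1,c0:c1]
    n_,l,st,_=cv2.connectedComponentsWithStats(k);i=1+st[1:,4].argmax()
    r=cv2.minAreaRect(np.argwhere(l==i)[:,::-1].astype(np.float32));b=cv2.boxPoints(r);print(n,st[i,4],r,cast(im,b,.032).round(4).tolist(),"ctr",cast(im,r[0],.030))
    # rod: bright, unsaturated
    k[:]=0;k[r0:r1,c0:c1]=cv2.inRange(h,(0,0,170),(180,60,255))[r0:r1,c0:c1]
    n_,l,st,_=cv2.connectedComponentsWithStats(k);i=1+st[1:,4].argmax();q=np.argwhere(l==i)[:,::-1].astype(np.float32)
    r=cv2.minAreaRect(q);print(" rod",st[i,4],r,cast(im,cv2.boxPoints(r),.0255).round(4).tolist())
# chroma profile around collar
g=s["color"].astype(np.float32)
for z0 in(.197,):
    for dz in(6,3,0,-3,-6):
        a=np.arange(0,100,4);r=np.deg2rad(a);p=proj(s,np.c_[.559+.035*np.cos(r),-.089+.035*np.sin(r),np.full(len(a),z0+dz/1e3)]).astype(np.float32)
        v=cv2.remap(g,p[:,0].reshape(1,-1),p[:,1].reshape(1,-1),cv2.INTER_LINEAR)[0];print(dz,"R",v[:,0].astype(int).tolist(),"B",v[:,2].astype(int).tolist())
plan((.4725,-.357,.12,-.141))
E
```

```text
t 248 ((437.719482421875, 227.02439880371094), (8.944953918457031, 27.939180374145508), 6.340191841125488) [[0.4358, -0.3346, 0.032], [0.5132, -0.3476, 0.032], [0.5098, -0.3724, 0.032], [0.4325, -0.3593, 0.032]] ctr [[ 0.47271756 -0.35405949  0.03      ]]
 rod 55 ((440.5, 201.00001525878906), (2.587096691131592, 20.199254989624023), 5.7105937004089355) [[0.5183, -0.3594, 0.0255], [0.5754, -0.3683, 0.0255], [0.5745, -0.3756, 0.0255], [0.5173, -0.3666, 0.0255]]
s 170 ((259.9000549316406, 168.30003356933594), (7.602630615234375, 22.807889938354492), 63.43495178222656) [[0.5093, -0.3723, 0.032], [0.4291, -0.3591, 0.032], [0.4447, -0.3262, 0.032], [0.5234, -0.34, 0.032]] ctr [[ 0.47583494 -0.35105347  0.03      ]]
 rod 57 ((241.1000213623047, 177.19998168945312), (3.130495071411133, 17.8885440826416), 63.43495178222656) [[0.5705, -0.3806, 0.0255], [0.5101, -0.3705, 0.0255], [0.5159, -0.3571, 0.0255], [0.5759, -0.3674, 0.0255]]
6 R [145, 152, 150, 161, 160, 146, 138, 147, 151, 154, 160, 177, 176, 163, 154, 143, 138, 149, 152, 139, 143, 146, 149, 152, 168] B [50, 51, 50, 53, 53, 49, 47, 50,
[... 339 characters left out ...]
5, 150, 152, 151, 162, 159, 159, 155, 155, 162, 168, 167, 161, 163, 158, 159, 165, 163, 158] B [50, 51, 51, 51, 50, 49, 50, 51, 51, 52, 54, 53, 54, 53, 52, 54, 56, 55, 54, 54, 53, 54, 56, 55, 55]
-3 R [150, 149, 149, 152, 150, 153, 166, 184, 184, 169, 194, 166, 169, 178, 174, 181, 197, 204, 189, 187, 186, 178, 176, 177, 170] B [51, 51, 50, 51, 51, 51, 55, 61, 60, 56, 63, 54, 55, 58, 58, 60, 64, 65, 61, 60, 61, 59, 59, 60, 59]
-6 R [149, 151, 155, 151, 153, 169, 191, 207, 200, 181, 210, 170, 174, 189, 183, 188, 209, 217, 204, 208, 205, 193, 182, 181, 179] B [52, 51, 52, 51, 52, 56, 62, 67, 65, 59, 69, 57, 57, 62, 62, 63, 69, 71, 67, 68, 68, 66, 62, 64, 65]
xyz [-42.2   15.67  18.9 ] yaw 1.618
```

The holes don't show up clearly in the image, so I'll find one by feel: α can only be 35–59° and a hole accepts about ±4°. I'll fetch the bar first, gripping 15 mm behind its middle so the fingers clear the arm's end and the stem knob.

```bash
python3 - <<'E'
from h import *
plan((.4572,-.3536,.12,-.160),(.4572,-.3536,.0135,-.160))
E
```

```text
xyz [-42.    14.12  18.9 ] yaw 1.637
xyz [ 0.   -0.   10.65] yaw 0.0
```

```bash
python3 -m jog '[{"xyz":[-6,2,0],"yaw":0.18,"jaw":5},{"xyz":[-12,4,0],"yaw":0.36,"jaw":5},{"xyz":[-18,6,0],"yaw":0.54,"jaw":5},{"xyz":[-24,8,2],"yaw":0.72,"jaw":5},{"xyz":[-30,10,5],"yaw":0.9,"jaw":5},{"xyz":[-35,12,9],"yaw":1.08,"jaw":5},{"xyz":[-39,13.5,13],"yaw":1.26,"jaw":5},{"xyz":[-42,14.1,17],"yaw":1.44,"jaw":5},{"xyz":[-42,14.1,18.9],"yaw":1.637,"jaw":5},{"xyz":[-42,14.1,18.9],"yaw":1.637,"jaw":5}]'; python3 - <<'E'
from h import *
plan((.4572,-.3536,.0135,-.160))
E
```

```text
time_s: 10.9
tcp_pos: [0.4561, -0.3535, 0.1165]
tool_rot: [-3.137, 0.005, -0.16]
ft_force: [0.2, -0.0, 0.7]
opening: 0.0501
gripper_force: 0.0
xyz [ 0.16  0.04 10.3 ] yaw -0.0
```

```bash
python3 -m jog '[{"xyz":[0.1,0,4],"yaw":0,"jaw":5},{"xyz":[0.1,0,7],"yaw":0,"jaw":5},{"xyz":[0.1,0,8.5],"yaw":0,"jaw":5},{"xyz":[0.1,0,8.5],"yaw":0,"jaw":5}]'; python3 - <<'E'
from h import *
plan((.4572,-.3536,.0135,-.160))
E
```

```text
time_s: 11.4
tcp_pos: [0.458, -0.3536, 0.0349]
tool_rot: [-3.141, 0.001, -0.158]
ft_force: [0.1, -0.2, 0.7]
opening: 0.0501
gripper_force: 0.0
xyz [-0.07  0.01  2.14] yaw 0.002
```

```bash
python3 -m jog '[{"xyz":[0,0,1.5],"yaw":0,"jaw":5},{"xyz":[0,0,2.1],"yaw":0,"jaw":5},{"xyz":[0,0,2.1],"yaw":0,"jaw":5},{"xyz":[0,0,2.1],"yaw":0,"jaw":1},{"xyz":[0,0,2.1],"yaw":0,"jaw":1},{"xyz":[0,0,2.1],"yaw":0,"jaw":1},{"xyz":[0,0,2.1],"yaw":0,"jaw":1},{"xyz":[0,0,2.1],"yaw":0,"jaw":1}]'; python3 -m jog '[{"xyz":[0,0,-1],"yaw":0,"jaw":1},{"xyz":[0,0,-4],"yaw":0,"jaw":1},{"xyz":[0,0,-9],"yaw":0,"jaw":1},{"xyz":[0,0,-14],"yaw":0,"jaw":1},{"xyz":[0,0,-17.6],"yaw":0,"jaw":1},{"xyz":[0,0,-17.6],"yaw":0,"jaw":1}]'
python3 - <<'E'
from h import *
P=np.array([.561,-.087])
a=np.deg2rad(84.6-47); u=np.array([np.cos(a),np.sin(a)])
h=P-u*(.120+.050); plan((h[0],h[1],.1895,a)); print(h)
# bar as seen now: heading and tip
for n,(r0,r1,c0,c1) in(("top",(140,260,400,490)),):
    im=snapshot(n);h_=cv2.cvtColor(im["color"],cv2.COLOR_RGB2HSV)
    k=np.zeros(h_.shape[:2],np.uint8);k[r0:r1,c0:c1]=cv2.inRange(h_,(0,0,170),(180,60,255))[r0:r1,c0:c1]
    _,l,st,ce=cv2.connectedComponentsWithStats(k)
    for i in range(1,len(st)):
        if st[i,4]>25: print(st[i].tolist(),cast(im,[st[i,:2],st[i,:2]+st[i,2:4]-1],.2).round(3).tolist())
E
```

```text
time_s: 12.4
tcp_pos: [0.4579, -0.3538, 0.0141]
tool_rot: [3.141, -0.0, -0.16]
ft_force: [-1.0, 0.2, 1.5]
opening: 0.02
gripper_force: 30.0
time_s: 13.15
tcp_pos: [0.4584, -0.3542, 0.1929]
tool_rot: [3.138, -0.004, -0.16]
ft_force: [-0.3, -0.6, -1.8]
opening: 0.0199
gripper_force: 30.0
xyz [ -5.78 -15.63   0.26] yaw -0.816
[ 0.42631076 -0.19072468]
[418, 140, 23, 13, 240] [[0.68, -0.265, 0.2], [0.649, -0.317, 0.2]]
[462, 181, 6, 26, 97] [[0.577, -0.365, 0.2], [0.517, -0.373, 0.2]]
[450, 213, 40, 47, 658] [[0.501, -0.332, 0.2], [0.391, -0.417, 0.2]]
```

The bar is held: opening 20 mm, and the rod tip lies 0.120 m ahead of the TCP on axis, as planned. I'll move it in front of the collar at α = 47°.

```bash
python3 -m jog '[{"xyz":[-5.8,-3,0.2],"yaw":-0.16,"jaw":1},{"xyz":[-5.8,-7,0.2],"yaw":-0.33,"jaw":1},{"xyz":[-5.8,-11,0.2],"yaw":-0.5,"jaw":1},{"xyz":[-5.8,-14,0.3],"yaw":-0.66,"jaw":1},{"xyz":[-5.8,-15.6,0.3],"yaw":-0.816,"jaw":1},{"xyz":[-5.8,-15.6,0.3],"yaw":-0.816,"jaw":1},{"xyz":[-5.8,-15.6,0.3],"yaw":-0.816,"jaw":1}]'
python3 - <<'E'
from h import *
P=np.array([.561,-.087]);st=state();print(st["tcp_pos"],st["tool_rot"],st["qpos"][[0,5]],st["ft_force"])
u=np.array([np.cos(st["tool_rot"][2]),np.sin(st["tool_rot"][2])]);d=P-st["tcp_pos"][:2];print("r tip along",d@u-.1206,"lateral",u[0]*d[1]-u[1]*d[0])
E
```

```text
time_s: 14.08
tcp_pos: [0.4252, -0.1908, 0.1863]
tool_rot: [-3.14, 0.0, 0.652]
ft_force: [0.1, -0.0, -0.1]
opening: 0.0197
gripper_force: 30.0
[ 0.4252279  -0.19083173  0.18626168] [-3.14041199e+00  4.65130329e-04  6.52479880e-01] [-0.67659072  0.24178247] [ 0.07749288 -0.04531315 -0.05039931]
r tip along 0.05032421454462531 lateral 6.746069088635342e-05
```

```bash
python3 -m jog '[{"xyz":[0.5,0,-0.35],"yaw":0,"jaw":1},{"xyz":[1.2,0,-0.35],"yaw":0,"jaw":1},{"xyz":[1.6,0,-0.35],"yaw":0,"jaw":1},{"xyz":[1.9,0,-0.35],"yaw":0,"jaw":1},{"xyz":[1.9,0,-0.35],"yaw":0,"jaw":1}]'
cat > where.py <<'E'
from h import *
P=np.array([.561,-.087]);st=state();w=st["tool_rot"][2]
u=np.array([np.cos(w),np.sin(w)]);d=P-st["tcp_pos"][:2]
v=np.array([u[1],-u[0]]) # tool y
print("t",st["time_s"],"z",st["tcp_pos"][2].round(4),"tip r",(d@u-.1206).round(4),"lat(tool y)",(d@v).round(4),"alpha",(84.6-np.rad2deg(w)).round(1),"F tool xyz",(Ro.from_euler("xyz",st["tool_rot"]).inv().apply(st["ft_force"])).round(1),"T",st["torque"].round(2),"open",st["opening"].round(4),"q6",st["qpos"][5].round(2))
E
python3 where.py
```

```text
time_s: 14.7
tcp_pos: [0.4406, -0.1785, 0.1903]
tool_rot: [-3.141, -0.0, 0.656]
ft_force: [0.8, 0.2, -2.1]
opening: 0.0198
gripper_force: 30.0Traceback (most recent call last):
  File "where.py", line 5, in <module>
    print("t",st["time_s"],"z",st["tcp_pos"][2].round(4),"tip r",(d@u-.1206).round(4),"lat(tool y)",(d@v).round(4),"alpha",(84.6-np.rad2deg(w)).round(1),"F tool xyz",(Ro.from_euler("xyz",st["tool_rot"]).inv().apply(st["ft_force"])).round(1),"T",st["torque"].round(2),"open",st["opening"].round(4),"q6",st["qpos"][5].round(2))
                                                                                                                                                                                                                                                                                  ^^^^^^^^^^^^^^^^^^^
AttributeError: 'float' object has no attribute 'round'
```

```bash
sed -i 's/st\["opening"\].round(4)/round(st["opening"],4)/' where.py; python3 where.py; python3 -m jog '[{"xyz":[0.3,0,0],"yaw":0,"jaw":1},{"xyz":[0.5,0,0],"yaw":0,"jaw":1},{"xyz":[0.5,0,0],"yaw":0,"jaw":1}]'; python3 where.py
```

```text
t 14.7 z 0.1903 tip r 0.0306 lat(tool y) 0.001 alpha 47.0 F tool xyz [0.7 0.3 2.1] T [0.04 0.17 0.11] open 0.0198 q6 0.28
time_s: 15.08
tcp_pos: [0.4447, -0.1756, 0.1904]
tool_rot: [-3.141, -0.0, 0.656]
ft_force: [-0.6, 1.2, -0.5]
opening: 0.0202
gripper_force: 30.0
t 15.075 z 0.1904 tip r 0.0256 lat(tool y) 0.0008 alpha 47.0 F tool xyz [ 0.3 -1.3  0.5] T [0.14 0.21 0.16] open 0.0202 q6 0.29
```

The rod went in on the first try: tip at r = 26 mm with almost no force. I'll seat it to about r = 19 mm and start turning.

```bash
python3 -m jog '[{"xyz":[0.3,0,0],"yaw":0,"jaw":1},{"xyz":[0.6,0,0],"yaw":0,"jaw":1},{"xyz":[0.6,0,0],"yaw":0,"jaw":1}]'; python3 where.py; python3 -m jog '[{"xyz":[0.05,-1.22,0.04],"yaw":0.087,"jaw":1},{"xyz":[0.21,-2.43,0.08],"yaw":0.175,"jaw":1},{"xyz":[0.48,-3.62,0.125],"yaw":0.262,"jaw":1},{"xyz":[0.84,-4.79,0.167],"yaw":0.349,"jaw":1},{"xyz":[0.84,-4.79,0.167],"yaw":0.349,"jaw":1}]'; python3 where.py
```

```text
time_s: 15.45
tcp_pos: [0.4496, -0.1719, 0.1905]
tool_rot: [3.142, -0.001, 0.656]
ft_force: [-0.0, 2.8, -1.3]
opening: 0.0197
gripper_force: 30.0
t 15.45 z 0.1905 tip r 0.0195 lat(tool y) 0.0007 alpha 47.0 F tool xyz [ 1.7 -2.2  1.3] T [0.21 0.16 0.17] open 0.0197 q6 0.3
time_s: 16.08
tcp_pos: [0.4272, -0.1301, 0.1895]
tool_rot: [3.138, -0.001, 0.305]
ft_force: [-1.0, -7.3, -0.8]
opening: 0.0199
gripper_force: 30.7
t 16.075 z 0.1895 tip r 0.02 lat(tool y) -0.0009 alpha 67.1 F tool xyz [-3.1  6.6  0.9] T [-1.25  0.27 -0.8 ] open 0.0199 q6 0.71
```

```bash
python3 -m jog '[{"xyz":[0.05,-1.22,0.04],"yaw":0.087,"jaw":1},{"xyz":[0.21,-2.43,0.08],"yaw":0.175,"jaw":1},{"xyz":[0.48,-3.62,0.125],"yaw":0.262,"jaw":1},{"xyz":[0.84,-4.79,0.167],"yaw":0.349,"jaw":1},{"xyz":[1.31,-5.92,0.21],"yaw":0.436,"jaw":1},{"xyz":[1.88,-7,0.25],"yaw":0.524,"jaw":1},{"xyz":[2.53,-8.03,0.29],"yaw":0.611,"jaw":1},{"xyz":[3.28,-9,0.33],"yaw":0.698,"jaw":1},{"xyz":[3.28,-9,0.33],"yaw":0.698,"jaw":1}]'; python3 where.py
```

```text
time_s: 17.2
tcp_pos: [0.4312, -0.0342, 0.1858]
tool_rot: [3.14, -0.002, -0.393]
ft_force: [-2.5, -7.0, 0.5]
opening: 0.0204
gripper_force: 31.7
t 17.2 z 0.1858 tip r 0.0195 lat(tool y) -0.0009 alpha 107.1 F tool xyz [ 0.4  7.4 -0.5] T [-1.19  0.53 -0.85] open 0.0204 q6 1.61
```

```bash
python3 -m jog '[{"xyz":[0.05,-1.22,0.04],"yaw":0.087,"jaw":1},{"xyz":[0.21,-2.43,0.08],"yaw":0.175,"jaw":1},{"xyz":[0.48,-3.62,0.125],"yaw":0.262,"jaw":1},{"xyz":[0.84,-4.79,0.167],"yaw":0.349,"jaw":1},{"xyz":[1.31,-5.92,0.21],"yaw":0.436,"jaw":1},{"xyz":[1.88,-7,0.25],"yaw":0.524,"jaw":1},{"xyz":[2.53,-8.03,0.29],"yaw":0.611,"jaw":1},{"xyz":[2.97,-8.62,0.32],"yaw":0.663,"jaw":1},{"xyz":[2.97,-8.62,0.32],"yaw":0.663,"jaw":1}]'; python3 where.py
```

```text
time_s: 18.32
tcp_pos: [0.4907, 0.0343, 0.182]
tool_rot: [3.139, -0.0, -1.056]
ft_force: [-5.3, -5.1, 1.2]
opening: 0.0206
gripper_force: 31.4
t 18.325 z 0.182 tip r 0.0196 lat(tool y) -0.0015 alpha 145.1 F tool xyz [ 1.8  7.1 -1.2] T [-0.95  0.97 -0.82] open 0.0206 q6 2.46
```

```bash
python3 -m jog '[{"xyz":[0.03,0.98,0],"yaw":-0.07,"jaw":1},{"xyz":[0.03,0.98,0],"yaw":-0.07,"jaw":1},{"xyz":[0.03,0.98,0],"yaw":-0.07,"jaw":1}]'; python3 where.py; python3 -m jog '[{"xyz":[-1,0,0],"yaw":0,"jaw":1},{"xyz":[-2.5,0,0],"yaw":0,"jaw":1},{"xyz":[-4,0,0],"yaw":0,"jaw":1},{"xyz":[-4,0,0],"yaw":0,"jaw":1}]'; python3 where.py
```

```text
time_s: 18.7
tcp_pos: [0.4823, 0.0292, 0.1823]
tool_rot: [3.14, -0.0, -0.985]
ft_force: [-5.3, -3.1, 0.3]
opening: 0.0202
gripper_force: 30.4
t 18.7 z 0.1823 tip r 0.0197 lat(tool y) -0.0013 alpha 141.0 F tool xyz [-0.3  6.2 -0.3] T [-0.53  0.68 -0.58] open 0.0202 q6 2.37
time_s: 19.2
tcp_pos: [0.4602, 0.0642, 0.1825]
tool_rot: [-3.141, -0.0, -0.982]
ft_force: [0.5, 0.6, -1.6]
opening: 0.0198
gripper_force: 29.5
t 19.2 z 0.1825 tip r 0.0611 lat(tool y) 0.0 alpha 140.9 F tool xyz [-0.3 -0.7  1.6] T [0.07 0.14 0.03] open 0.0198 q6 2.44
```

```bash
python3 -m jog '[{"xyz":[0.25,3.03,0],"yaw":-0.168,"jaw":1},{"xyz":[1.01,5.98,0],"yaw":-0.335,"jaw":1},{"xyz":[2.25,8.76,0],"yaw":-0.503,"jaw":1},{"xyz":[3.94,11.3,0],"yaw":-0.67,"jaw":1},{"xyz":[6.02,13.5,0],"yaw":-0.838,"jaw":1},{"xyz":[8.44,15.35,0],"yaw":-1.005,"jaw":1},{"xyz":[11.1,16.77,0],"yaw":-1.173,"jaw":1},{"xyz":[14.04,17.7,0],"yaw":-1.341,"jaw":1},{"xyz":[17.05,18.13,0],"yaw":-1.508,"jaw":1},{"xyz":[20.1,18.07,0],"yaw":-1.676,"jaw":1}]'; python3 -m jog '[{"xyz":[0,0,0],"yaw":0,"jaw":1},{"xyz":[0,0,0],"yaw":0,"jaw":1}]' ; python3 where.py
```

```text
time_s: 20.45
tcp_pos: [0.4218, -0.2056, 0.1824]
tool_rot: [3.141, -0.0, 0.697]
ft_force: [0.5, -0.2, -0.3]
opening: 0.0199
gripper_force: 29.5
time_s: 20.7
tcp_pos: [0.4209, -0.2036, 0.1821]
tool_rot: [-3.141, 0.0, 0.69]
ft_force: [0.3, 1.4, 0.3]
opening: 0.0203
gripper_force: 29.5
t 20.7 z 0.1821 tip r 0.0616 lat(tool y) -0.0008 alpha 45.1 F tool xyz [ 1.1 -0.9 -0.3] T [-0.07  0.16 -0.01] open 0.0203 q6 0.18
```

Poke at α = 45°.

```bash
python3 -m jog '[{"xyz":[1,-0.08,0],"yaw":0,"jaw":1},{"xyz":[2,-0.08,0],"yaw":0,"jaw":1},{"xyz":[2.6,-0.08,0],"yaw":0,"jaw":1},{"xyz":[3.1,-0.08,0],"yaw":0,"jaw":1},{"xyz":[3.1,-0.08,0],"yaw":0,"jaw":1}]'; python3 where.py
```

```text
time_s: 21.32
tcp_pos: [0.4432, -0.1852, 0.1821]
tool_rot: [-3.141, 0.006, 0.692]
ft_force: [-11.7, -10.9, 0.3]
opening: 0.0197
gripper_force: 29.8
t 21.325 z 0.1821 tip r 0.0328 lat(tool y) -0.0004 alpha 45.0 F tool xyz [-16.    0.9  -0.2] T [-1.73  1.97 -0.12] open 0.0197 q6 0.24
```

```bash
python3 -m jog '[{"xyz":[-0.7,0,0],"yaw":0,"jaw":1},{"xyz":[-0.64,-1.34,0],"yaw":0.087,"jaw":1},{"xyz":[-0.64,-1.34,0],"yaw":0.087,"jaw":1},{"xyz":[-0.24,-1.3,0],"yaw":0.087,"jaw":1},{"xyz":[0.06,-1.27,0],"yaw":0.087,"jaw":1},{"xyz":[0.06,-1.27,0],"yaw":0.087,"jaw":1}]'; python3 where.py
```

```text
time_s: 22.08
tcp_pos: [0.4351, -0.1756, 0.182]
tool_rot: [-3.141, 0.008, 0.606]
ft_force: [-17.8, -14.0, 1.6]
opening: 0.0201
gripper_force: 29.9
t 22.075 z 0.182 tip r 0.0333 lat(tool y) -0.0011 alpha 49.9 F tool xyz [-22.6   1.3  -1.4] T [-2.02  2.66 -0.19] open 0.0201 q6 0.33
```

```bash
python3 -m jog '[{"xyz":[-1.5,0,0],"yaw":0,"jaw":1},{"xyz":[-3,0,0],"yaw":0,"jaw":1},{"xyz":[-3,0,0],"yaw":0,"jaw":1}]'; python3 - <<'E'
from h import *
exec(open("where.py").read())
tip=np.r_[st["tcp_pos"][:2]+u*.1206,.190];hd=np.r_[st["tcp_pos"][:2]+u*.0556,.190]
for n in("top","scene"):
    s=snapshot(n);np.savez(n+"6.npz",**s)
    p=proj(s,np.array([hd,tip]));print(n,"expected handle-end,tip px",p.round(1).tolist())
    g=s["color"].astype(np.float32);dirp=(p[1]-p[0])/np.linalg.norm(p[1]-p[0]);nrm=np.array([-dirp[1],dirp[0]]);L=np.linalg.norm(p[1]-p[0])
    for f in np.arange(.1,1.25,.1):
        q=p[0]+dirp*L*f+np.arange(-7,8)[:,None]*nrm;q=q.astype(np.float32)
        v=cv2.remap(g,q[:,0].reshape(1,-1),q[:,1].reshape(1,-1),cv2.INTER_LINEAR)[0];print(round(f,1),v.mean(1).astype(int).tolist(),(v.max(1)-v.min(1)).astype(int).tolist())
E
```

```text
time_s: 22.45
tcp_pos: [0.412, -0.1912, 0.1824]
tool_rot: [3.141, -0.0, 0.604]
ft_force: [-0.0, -1.0, -0.1]
opening: 0.0193
gripper_force: 29.9
t 22.45 z 0.1824 tip r 0.0613 lat(tool y) -0.0012 alpha 50.0 F tool xyz [-0.6  0.8  0.1] T [-0.1   0.15 -0.02] open 0.0193 q6 0.27
top expected handle-end,tip px [[377.4, 233.3], [361.2, 211.3]]
0.1 [204, 200, 184, 139, 103, 120, 187, 220, 211, 167, 103, 63, 58, 62, 63] [107, 111, 114, 89, 54, 31, 36, 32, 34, 35, 28, 27, 26, 23, 21]
0.2 [200, 203, 204, 203, 190, 173, 192, 221, 217, 165, 101, 64, 57, 60, 63] [111, 109, 109, 110, 112, 83, 50, 32, 33, 33, 26, 25, 25, 24, 22]
0.3 [195, 197, 200, 204, 205, 207, 214, 225, 218, 172, 102, 65, 58, 62, 63] [114, 113, 111, 109, 106, 95, 61, 35, 33, 35, 26, 26, 25, 23, 22]
0.4 [202, 198, 195, 197, 199, 202, 210, 227, 221, 178, 116, 69, 56, 59, 62] [110, 113, 114, 113, 110, 95, 60, 32, 32, 40, 39, 34, 28, 25, 23]
0.5 [201, 202, 202, 198, 195, 197, 209, 225, 227, 205, 168, 139, 113, 83, 64] [112, 110, 111, 113, 113, 99, 65, 35, 32, 57, 84, 90, 75, 49, 25]
0.6 [197, 198, 200, 203, 205, 206, 209, 223, 225, 2
[... 1877 characters left out ...]
9] [18, 5, 5, 5, 4, 5, 22, 22, 14, 10, 8, 7, 8, 13, 19]
0.8 [75, 45, 34, 32, 36, 57, 122, 199, 243, 251, 252, 252, 252, 252, 251] [66, 20, 5, 4, 3, 2, 14, 23, 13, 5, 5, 5, 5, 5, 5]
0.9 [62, 41, 34, 33, 34, 52, 103, 152, 203, 241, 250, 251, 252, 252, 251] [50, 14, 4, 4, 4, 2, 9, 19, 21, 13, 7, 5, 4, 5, 6]
1.0 [46, 33, 34, 33, 35, 42, 79, 114, 149, 192, 223, 234, 235, 231, 228] [24, 6, 5, 5, 3, 1, 4, 11, 19, 26, 23, 18, 17, 17, 19]
1.1 [49, 53, 63, 71, 88, 95, 85, 92, 109, 128, 140, 144, 140, 137, 126] [8, 22, 38, 48, 67, 64, 26, 10, 10, 14, 18, 19, 18, 17, 16]
1.2 [132, 156, 171, 179, 185, 162, 118, 103, 101, 96, 94, 100, 99, 97, 89] [110, 141, 148, 147, 151, 123, 54, 16, 8, 8, 8, 9, 9, 8, 7]
```

The rod is still straight in the grip to about 1.5°, so the hole itself must lag. The load torque curve implies the bar cocked about 4° in the fingers, which puts the next hole at α ≈ 37–38°. I'll poke there, 1 mm higher.

```bash
python3 -m jog '[{"xyz":[0.2,1.9,-0.1],"yaw":-0.105,"jaw":1},{"xyz":[0.4,3.7,-0.1],"yaw":-0.209,"jaw":1},{"xyz":[0.4,3.7,-0.1],"yaw":-0.209,"jaw":1}]'; python3 where.py;  python3 -m jog '[{"xyz":[1,0,0],"yaw":0,"jaw":1},{"xyz":[2,0,0],"yaw":0,"jaw":1},{"xyz":[2.6,0,0],"yaw":0,"jaw":1},{"xyz":[3.1,0,0],"yaw":0,"jaw":1},{"xyz":[3.1,0,0],"yaw":0,"jaw":1}]'; python3 where.py
```

```text
time_s: 22.92
tcp_pos: [0.4373, -0.2191, 0.1831]
tool_rot: [3.142, -0.0, 0.813]
ft_force: [-1.2, -0.4, -0.9]
opening: 0.0199
gripper_force: 29.9
t 22.925 z 0.1831 tip r 0.0604 lat(tool y) -0.001 alpha 38.0 F tool xyz [-1.1 -0.6  0.9] T [-0.07  0.18 -0.  ] open 0.0199 q6 0.05
time_s: 23.55
tcp_pos: [0.4582, -0.196, 0.1833]
tool_rot: [3.142, -0.0, 0.814]
ft_force: [0.7, 0.0, -1.2]
opening: 0.0196
gripper_force: 29.9
t 23.55 z 0.1833 tip r 0.0292 lat(tool y) -0.0001 alpha 38.0 F tool xyz [0.5 0.5 1.2] T [-0.08  0.14 -0.01] open 0.0196 q6 0.11
```

It's in. I'll seat it and do the second sweep.

```bash
python3 -m jog '[{"xyz":[0.5,0,0],"yaw":0,"jaw":1},{"xyz":[1,0,0],"yaw":0,"jaw":1},{"xyz":[1,0,0],"yaw":0,"jaw":1}]'; python3 where.py; python3 -m jog '[{"xyz":[0.05,-1.22,0],"yaw":0.087,"jaw":1},{"xyz":[0.21,-2.43,0],"yaw":0.175,"jaw":1},{"xyz":[0.48,-3.62,0.03],"yaw":0.262,"jaw":1},{"xyz":[0.84,-4.79,0.07],"yaw":0.349,"jaw":1},{"xyz":[1.31,-5.92,0.11],"yaw":0.436,"jaw":1},{"xyz":[1.88,-7,0.15],"yaw":0.524,"jaw":1},{"xyz":[2.53,-8.03,0.19],"yaw":0.611,"jaw":1},{"xyz":[3.28,-9,0.23],"yaw":0.698,"jaw":1},{"xyz":[3.28,-9,0.23],"yaw":0.698,"jaw":1}]'; python3 where.py
```

```text
time_s: 23.92
tcp_pos: [0.4651, -0.1888, 0.1832]
tool_rot: [-3.142, -0.0, 0.814]
ft_force: [0.8, -0.6, -1.2]
opening: 0.0196
gripper_force: 29.9
t 23.925 z 0.1832 tip r 0.0193 lat(tool y) -0.0001 alpha 38.0 F tool xyz [0.1 1.  1.2] T [-0.08  0.18  0.07] open 0.0196 q6 0.13
time_s: 25.05
tcp_pos: [0.4227, -0.1045, 0.1816]
tool_rot: [3.138, -0.002, 0.113]
ft_force: [0.8, -8.7, -1.0]
opening: 0.0212
gripper_force: 32.2
t 25.05 z 0.1816 tip r 0.0188 lat(tool y) -0.0018 alpha 78.1 F tool xyz [-0.2  8.7  1. ] T [-1.33  0.08 -0.88] open 0.0212 q6 0.94
```

```bash
python3 -m jog '[{"xyz":[0.05,-1.22,0.04],"yaw":0.087,"jaw":1},{"xyz":[0.21,-2.43,0.08],"yaw":0.175,"jaw":1},{"xyz":[0.48,-3.62,0.125],"yaw":0.262,"jaw":1},{"xyz":[0.84,-4.79,0.167],"yaw":0.349,"jaw":1},{"xyz":[1.31,-5.92,0.21],"yaw":0.436,"jaw":1},{"xyz":[1.88,-7,0.25],"yaw":0.524,"jaw":1},{"xyz":[2.53,-8.03,0.29],"yaw":0.611,"jaw":1},{"xyz":[3.28,-9,0.33],"yaw":0.698,"jaw":1},{"xyz":[3.28,-9,0.33],"yaw":0.698,"jaw":1}]'; python3 where.py
```

```text
time_s: 26.18
tcp_pos: [0.4442, -0.0111, 0.1777]
tool_rot: [3.139, -0.001, -0.585]
ft_force: [-2.5, -9.4, 0.4]
opening: 0.0209
gripper_force: 32.6
t 26.175 z 0.1777 tip r 0.0187 lat(tool y) -0.0012 alpha 118.1 F tool xyz [ 3.1  9.2 -0.4] T [-1.33  0.58 -0.94] open 0.0209 q6 1.87
```

```bash
python3 -m jog '[{"xyz":[0.05,-1.22,0.04],"yaw":0.087,"jaw":1},{"xyz":[0.21,-2.43,0.08],"yaw":0.175,"jaw":1},{"xyz":[0.48,-3.62,0.125],"yaw":0.262,"jaw":1},{"xyz":[0.84,-4.79,0.167],"yaw":0.349,"jaw":1},{"xyz":[1.31,-5.92,0.21],"yaw":0.436,"jaw":1},{"xyz":[1.88,-7,0.25],"yaw":0.524,"jaw":1},{"xyz":[2.67,-8.23,0.3],"yaw":0.628,"jaw":1},{"xyz":[2.67,-8.23,0.3],"yaw":0.628,"jaw":1}]'; python3 where.py
python3 -m jog '[{"xyz":[0.08,1.46,0],"yaw":-0.105,"jaw":1},{"xyz":[0.21,2.43,0],"yaw":-0.175,"jaw":1},{"xyz":[0.21,2.43,0],"yaw":-0.175,"jaw":1}]'; python3 where.py
```

```text
time_s: 27.18
tcp_pos: [0.5106, 0.0432, 0.174]
tool_rot: [3.137, 0.001, -1.213]
ft_force: [-7.5, -5.6, 0.1]
opening: 0.0211
gripper_force: 32.9
t 27.175 z 0.174 tip r 0.019 lat(tool y) -0.0016 alpha 154.1 F tool xyz [ 2.6  9.  -0.1] T [-0.85  1.4  -0.99] open 0.0211 q6 2.64
time_s: 27.55
tcp_pos: [0.4882, 0.0332, 0.1744]
tool_rot: [3.139, 0.002, -1.036]
ft_force: [-5.5, 0.6, -0.8]
opening: 0.0201
gripper_force: 30.0
t 27.55 z 0.1744 tip r 0.02 lat(tool y) -0.0013 alpha 143.9 F tool xyz [-3.3  4.4  0.8] T [ 0.14  0.89 -0.48] open 0.0201 q6 2.43
```

```bash
python3 -m jog '[{"xyz":[0.1,1.7,0],"yaw":-0.122,"jaw":1},{"xyz":[0.1,1.7,0],"yaw":-0.122,"jaw":1},{"xyz":[0.1,1.7,0],"yaw":-0.122,"jaw":1}]'; python3 where.py; python3 -m jog '[{"xyz":[-1.5,0,0],"yaw":0,"jaw":1},{"xyz":[-3,0,0],"yaw":0,"jaw":1},{"xyz":[-5,0,0],"yaw":0,"jaw":1},{"xyz":[-6,0,-4],"yaw":0,"jaw":1},{"xyz":[-9,0,-9],"yaw":0,"jaw":1},{"xyz":[-9,0,-9],"yaw":0,"jaw":1}]'; python3 where.py; python3 - <<'E'
from h import *
from scipy.spatial import ConvexHull
for n in("scene5.npz",None):
    s=dict(np.load(n)) if n else snapshot("scene")
    if not n: np.savez("scene7.npz",**s)
    h=cv2.cvtColor(s["color"],cv2.COLOR_RGB2HSV);k=np.zeros(h.shape[:2],np.uint8)
    k[160:215,275:325]=cv2.inRange(h,(20,140,185),(32,255,255))[160:215,275:325]
    c=max(cv2.findContours(k,cv2.RETR_EXTERNAL,cv2.CHAIN_APPROX_NONE)[0],key=cv2.contourArea)
    print(n,cv2.fitEllipse(cv2.convexHull(c)),cv2.boundingRect(c))
print("px per mm of z:",(proj(s,[[.56,-.088,.205]])-proj(s,[[.56,-.088,.215]]))/10)
E
```

```text
time_s: 27.92
tcp_pos: [0.4759, 0.0239, 0.1747]
tool_rot: [-3.141, 0.0, -0.916]
ft_force: [-0.6, -0.6, -1.7]
opening: 0.0199
gripper_force: 29.2
t 27.925 z 0.1747 tip r 0.0191 lat(tool y) 0.0001 alpha 137.1 F tool xyz [0.1 0.8 1.7] T [ 0.03  0.42 -0.14] open 0.0199 q6 2.29
time_s: 28.68
tcp_pos: [0.4202, 0.0968, 0.2677]
tool_rot: [-3.136, -0.004, -0.911]
ft_force: [0.6, -0.1, -1.9]
opening: 0.0203
gripper_force: 29.0
t 28.675 z 0.2677 tip r 0.1109 lat(tool y) 0.0016 alpha 136.8 F tool xyz [ 0.4 -0.4  1.9] T [0.09 0.09 0.02] open 0.0203 q6 2.43
scene5.npz ((297.6246643066406, 180.6359100341797), (18.704622268676758, 25.75470542907715), 88.7590560913086) (285, 173, 26, 18)
None ((297.6729431152344, 184.21493530273438), (18.137269973754883, 25.4053897857666), 87.81489562988281) (285, 176, 26, 18)
px per mm of z: [[0.01081688 0.26815186]]
```

The collar has dropped 13.4 ± 1 mm. The stem knob stays with the foot, so squeeze = collar drop − knob drop, which I'll measure by patch alignment.

```bash
cat > sq.py <<'E'
from h import *
a=cv2.cvtColor(np.load("scene5.npz")["color"],cv2.COLOR_RGB2GRAY).astype(np.float32)
def sq(s):
    b=cv2.cvtColor(s["color"],cv2.COLOR_RGB2GRAY).astype(np.float32)
    def sh(r0,r1,c0,c1,g=0):
        W=np.float32([[1,0,0],[0,1,g]])
        try: cc,W=cv2.findTransformECC(a[r0:r1,c0:c1].copy(),b,np.float32([[1,0,c0],[0,1,r0+g]]),cv2.MOTION_TRANSLATION,(3,200,1e-6),None,1)
        except cv2.error as e: return None
        return round(float(cc),3),round(float(W[0,2])-c0,2),round(float(W[1,2])-r0,2)
    k=.268
    for n,box in(("post",(162,170,291,304,0)),("collar",(182,194,284,312,3.5)),("collar2",(176,192,284,292,3.5)),("arm+y end",(194,212,306,322,3.5)),("knob",(168,177,322,331,2)),("knob6",(168,175,323,330,2))):print(n,sh(*box))
E
python3 - <<'E'
from sq import *
s=dict(np.load("scene7.npz"));sq(s)
g=s["color"].mean(2).astype(int)
print("before");print(a[164:186,318:336].astype(int));print("after");print(g[164:186,318:336])
E
```

```text
post (1.0, -0.02, 0.01)
collar (0.959, -0.15, 3.44)
collar2 (0.975, -0.11, 3.39)
arm+y end (0.889, -0.05, 3.09)
knob (0.985, -0.15, 3.29)
knob6 (0.974, -0.1, 3.39)
before
[[ 51  51  51  50  51  49  51  51  51  53  52  50  50  50  50  52  52  51]
 [ 52  51  51  51  50  51  51  51  51  51  51  51  52  51  51  52  51  50]
 [ 52  50  51  50  52  53  51  51  51  53  51  51  51  50  52  50  51  52]
 [ 52  52  50  51  52  49  49  52  53  53  52  49  53  52  51  50  51  51]
 [ 50  52  51  50  52  53  56  67  76  74  67  57  53  52  50  50  50  51]
 [ 52  50  52  50  52  59  81 105 112 113 105  94  68  53  51  51  51  52]
 [ 51  51  51  50  53  74 116 133 136 136 136 131 107  68  52  51  51  51]
 [ 51  52  52  52  56  82 125 137 138 138 139 141 141 117  78  56  52  51]
 [ 53  51  53  64  85 100 108 129 137 136 134 133 148 176 148  92  56  51]
 [ 61  62  84 118 154 151  89 103 113 114 112 110 141 203 195 135  64  51]
 [104 118 164 180 204 187  98  75  75  76  81 103 153 194 176 137  68  50]
 [168 182 217 212 212 200 152 123 103 102 112 139 159 158 124 107  61  50]
 [207 213 216 215 214 212 204
[... 1678 characters left out ...]
145 187 160  91  54  50]
 [117 153 175 173 195 146  85  71  85  91  90 100 156 192 165 103  56  49]
 [127 168 196 201 203 188 138  86  79  88  99 112 157 164 124  87  54  49]
 [175 199 204 204 203 201 187 150 145 148 147 127 139 115  99  78  53  48]
 [203 205 206 205 205 204 203 197 192 181 155 116 109 104  82  65  50  48]
 [207 206 205 205 204 204 203 194 169 145 112  99  92  89  58  50  49  48]
 [208 206 206 206 204 199 184 159 122 106  94  77  58  52  47  48  49  49]
 [208 208 206 202 191 166 137 109  98  86  69  46  47  50  46  49  50  50]
 [209 206 199 181 155 119 104  87  77  57  44  50  74  73  53  50  49  50]
 [206 194 167 133 110 101  89  60  48  43  48  65  93  92  68  57  51  49]]
```

The knob moves with the arm, so it tells nothing about the squeeze. The visible red stem length does, so I'll measure the red pixels instead.

```bash
python3 - <<'E'
from h import *
for n in("scene5","scene7"):
    s=np.load(n+".npz")["color"].astype(int);r=(s[:,:,0]-s[:,:,1])[176:194,320:338];print(n,"sum",r.clip(0)[r>15].sum(), "per col",r.clip(0).sum(0).tolist());print(r)
E
```

```text
scene5 sum 1083 per col [254, 221, 167, 115, 82, 62, 117, 184, 204, 73, 27, 20, 20, 15, 18, 25, 25, 24]
[[   6    6    7    6    6    6    4    4    4    6    4    3    3    3
     2    3    3    1]
 [   7    6    6    5    6    6    5    4    5    4    4    3    2    1
     3    3    3    2]
 [   6    8    5    5    8    7    4    4    5    2    4    3    2    2
     2    2    2    3]
 [   5    7    7    7    6    6    4   10   21    7    3    2    4    2
     2    2    3    3]
 [   6    8    8    5    4    4   10   33   59   24    4    3    2    1
     2    3    2    2]
 [   7    6    5    4    4    9   31   63   75   23    5    3    2    2
     2    2    1    2]
 [   6    4    2    3    1   15   50   56   35    7    3    3    3    2
     2    3    2    3]
 [   3    0  -12  -12  -12    0    9   10    0  -15  -21   -9    2    2
     1    3    4    2]
 [  -8  -21  -48  -58  -46  -18   -3   -5  -27  -67  -94  -64  -18   -1
     2    2    2    2]
 [ -36  -59  -77  -80  -70  -52  -33  -40  -58 -102 -142 -127  -83  -39
    -8    2    3    2]
 [ -72  -76  -80  -79  -78  -72  -65  -69  -73
[... 1825 characters left out ...]
9  -80  -57
   -25   -3    3    2]
 [   0  -18  -45  -65  -70  -61  -49  -53  -66  -71  -77  -86  -93  -95
   -66  -26   -5    0]
 [  -8  -44  -70  -76  -78  -76  -74  -72  -73  -72  -72  -75  -83  -94
   -93  -69  -39  -15]
 [   9  -37  -67  -76  -75  -75  -77  -76  -77  -74  -73  -71  -72  -77
   -90  -92  -81  -55]
 [  44   14  -28  -65  -77  -77  -77  -75  -76  -77  -76  -73  -73  -72
   -73  -85  -94  -90]
 [  53   48   21  -24  -53  -72  -78  -77  -76  -76  -76  -77  -77  -72
   -71  -73  -81  -95]
 [  51   54   48   27    4  -43  -71  -76  -77  -77  -79  -78  -82  -72
   -71  -71  -72  -81]
 [  42   49   49   48   40    7  -32  -57  -75  -76  -77  -77  -77  -75
   -74  -74  -73  -71]]
```

```bash
python3 - <<'E'
from h import *
def cross(g,c,lo=183,hi=198,th=150):
    v=g[lo:hi,c]
    for i in range(len(v)-1,0,-1):
        if v[i]<th<=v[i-1]: pass
    i=[i for i in range(len(v)-1) if v[i]>=th>v[i+1]]
    return lo+i[0]+(v[i[0]]-th)/(v[i[0]]-v[i[0]+1]) if i else np.nan
A=np.load("scene5.npz")["color"].astype(float);B=np.load("scene7.npz")["color"].astype(float)
for ch in(0,1):
    d=[cross(B[:,:,ch],c,th=.5*(B[186,297,ch]+B[196,297,ch]) if 0 else (195 if ch==0 else 150))-cross(A[:,:,ch],c,th=(200 if ch==0 else 155)) for c in range(290,306)]
    print(ch,np.round(d,2),np.nanmedian(d),np.nanmedian(d)/.268)
s=dict(np.load("scene7.npz"));print("local px/mm near rim",(proj(s,[[.584,-.063,.198]])-proj(s,[[.584,-.063,.212]]))[0]/14)
plan((.4202,.0968,.30,-.911),(.458,-.3536,.12,-.160))
E
```

```text
0 [3.47 3.27 3.13 3.59 3.73 3.37 3.25 3.05 2.92 3.03 3.29 3.71 3.79 3.32
 3.61 3.7 ] 3.346939560671231 12.488580450265786
1 [3.36 3.42 3.13 3.45 3.73 3.51 3.32 3.11 3.   3.17 3.43 3.68 3.71 3.33
 3.62 3.6 ] 3.42590399796282 12.783223872995595
local px/mm near rim [0.0106267  0.26573187]
xyz [-0.04 -0.06 -3.44] yaw -0.0
xyz [37.9  24.62 18.  ] yaw -0.751
```

The camera drop of about 12.8 mm suggests a squeeze near 6 mm, while the angle estimate gives 7.3 mm. To be safely mid-range I'll add about 20° through the next hole, expected at α ≈ 42°.

```bash
python3 - <<'E'
from h import *
plan((.4278,-.2095,.2677,.7435))
E
```

```text
xyz [24.63 18.11 -0.21] yaw -1.655
```

```bash
python3 -m jog '[{"xyz":[2.5,1.8,-0.5],"yaw":-0.166,"jaw":1},{"xyz":[4.9,3.6,-0.5],"yaw":-0.331,"jaw":1},{"xyz":[7.4,5.4,-0.5],"yaw":-0.497,"jaw":1},{"xyz":[9.9,7.2,-0.5],"yaw":-0.662,"jaw":1},{"xyz":[12.3,9,-0.5],"yaw":-0.828,"jaw":1},{"xyz":[14.8,10.9,-0.5],"yaw":-0.993,"jaw":1},{"xyz":[17.3,12.7,-0.5],"yaw":-1.159,"jaw":1},{"xyz":[19.7,14.5,-0.5],"yaw":-1.324,"jaw":1},{"xyz":[22.2,16.3,-0.3],"yaw":-1.49,"jaw":1},{"xyz":[24.6,18.1,-0.2],"yaw":-1.655,"jaw":1}]'; python3 -m jog '[{"xyz":[0,0,3],"yaw":0,"jaw":1},{"xyz":[0,0,6],"yaw":0,"jaw":1},{"xyz":[0,0,9],"yaw":0,"jaw":1},{"xyz":[0,0,9],"yaw":0,"jaw":1}]'; python3 where.py
```

```text
time_s: 29.98
tcp_pos: [0.4272, -0.2111, 0.2648]
tool_rot: [-3.138, 0.0, 0.747]
ft_force: [0.3, 0.1, -2.0]
opening: 0.02
gripper_force: 29.0
time_s: 30.48
tcp_pos: [0.4265, -0.2094, 0.174]
tool_rot: [-3.135, 0.001, 0.741]
ft_force: [0.8, -0.6, -1.1]
opening: 0.0203
gripper_force: 29.0
t 30.475 z 0.174 tip r 0.0613 lat(tool y) 0.0006 alpha 42.1 F tool xyz [0.2 0.9 1.1] T [-0.1   0.15  0.07] open 0.0203 q6 0.12
```

```bash
python3 -m jog '[{"xyz":[0.8,0,-0.2],"yaw":0,"jaw":1},{"xyz":[1.8,0,-0.2],"yaw":0,"jaw":1},{"xyz":[2.6,0,-0.2],"yaw":0,"jaw":1},{"xyz":[3.1,0,-0.2],"yaw":0,"jaw":1},{"xyz":[3.1,0,-0.2],"yaw":0,"jaw":1}]'; python3 where.py
```

```text
time_s: 31.1
tcp_pos: [0.4508, -0.1891, 0.1787]
tool_rot: [3.141, 0.0, 0.742]
ft_force: [0.1, -0.5, 0.2]
opening: 0.0201
gripper_force: 29.0
t 31.1 z 0.1787 tip r 0.0296 lat(tool y) -0.0007 alpha 42.1 F tool xyz [-0.2  0.4 -0.2] T [-0.13  0.18  0.02] open 0.0201 q6 0.19
```

```bash
python3 -m jog '[{"xyz":[0.5,0,0.05],"yaw":0,"jaw":1},{"xyz":[1,0,0.1],"yaw":0,"jaw":1},{"xyz":[1,0,0.1],"yaw":0,"jaw":1}]'; python3 where.py; python3 -m jog '[{"xyz":[0.05,-1.22,0],"yaw":0.087,"jaw":1},{"xyz":[0.21,-2.43,0],"yaw":0.175,"jaw":1},{"xyz":[0.48,-3.62,0.03],"yaw":0.262,"jaw":1},{"xyz":[0.84,-4.79,0.07],"yaw":0.349,"jaw":1},{"xyz":[1.31,-5.92,0.11],"yaw":0.436,"jaw":1},{"xyz":[1.88,-7,0.15],"yaw":0.524,"jaw":1},{"xyz":[2.82,-8.43,0.2],"yaw":0.646,"jaw":1},{"xyz":[2.82,-8.43,0.2],"yaw":0.646,"jaw":1}]'; python3 where.py
```

```text
time_s: 31.48
tcp_pos: [0.4581, -0.1824, 0.1776]
tool_rot: [-3.141, 0.0, 0.742]
ft_force: [0.3, 0.5, -0.6]
opening: 0.0205
gripper_force: 29.0
t 31.475 z 0.1776 tip r 0.0197 lat(tool y) -0.0008 alpha 42.1 F tool xyz [ 0.6 -0.2  0.6] T [-0.11  0.15 -0.01] open 0.0205 q6 0.21
time_s: 32.48
tcp_pos: [0.4225, -0.1025, 0.1764]
tool_rot: [3.138, -0.002, 0.093]
ft_force: [-1.1, -9.0, -0.5]
opening: 0.0214
gripper_force: 33.6
t 32.475 z 0.1764 tip r 0.0187 lat(tool y) -0.0026 alpha 79.3 F tool xyz [-1.9  8.9  0.5] T [-1.51  0.25 -1.01] open 0.0214 q6 0.97
```

```bash
python3 -m jog '[{"xyz":[0.14,1.95,0],"yaw":-0.14,"jaw":1},{"xyz":[0.54,3.86,0],"yaw":-0.279,"jaw":1},{"xyz":[0.54,3.86,0],"yaw":-0.279,"jaw":1}]'; python3 where.py; python3 -m jog '[{"xyz":[-1.5,0,0],"yaw":0,"jaw":1},{"xyz":[-3,0,0],"yaw":0,"jaw":1},{"xyz":[-5,0,0],"yaw":0,"jaw":1},{"xyz":[-6,0,-2],"yaw":0,"jaw":1},{"xyz":[-8,0,-4],"yaw":0,"jaw":1},{"xyz":[-8,0,-4],"yaw":0,"jaw":1}]'; python3 - <<'E'
from sq import *
s=snapshot("scene");np.savez("scene8.npz",**s);sq(s)
h=cv2.cvtColor(s["color"],cv2.COLOR_RGB2HSV);k=np.zeros(h.shape[:2],np.uint8)
k[160:215,275:325]=cv2.inRange(h,(20,140,185),(32,255,255))[160:215,275:325]
c=max(cv2.findContours(k,cv2.RETR_EXTERNAL,cv2.CHAIN_APPROX_NONE)[0],key=cv2.contourArea)
print(cv2.fitEllipse(cv2.convexHull(c)),state()["tcp_pos"],state()["tool_rot"])
plan((.458,-.3536,.12,-.160))
E
```

```text
time_s: 32.85
tcp_pos: [0.4311, -0.1403, 0.1757]
tool_rot: [3.141, -0.0, 0.373]
ft_force: [0.7, -0.4, -1.0]
opening: 0.0208
gripper_force: 28.9
t 32.85 z 0.1757 tip r 0.0198 lat(tool y) -0.0024 alpha 63.3 F tool xyz [0.5 0.6 1. ] T [-0.25 -0.04 -0.17] open 0.0208 q6 0.62
time_s: 33.6
tcp_pos: [0.3554, -0.1687, 0.2165]
tool_rot: [3.14, -0.001, 0.373]
ft_force: [-0.6, -0.1, -1.0]
opening: 0.02
gripper_force: 28.7
post (0.993, 0.01, -0.02)
collar (0.959, -0.12, 3.64)
collar2 (0.979, -0.2, 3.59)
arm+y end (0.893, -0.01, 3.3)
knob (0.972, -0.13, 3.54)
knob6 (0.962, -0.02, 3.74)
((297.7079162597656, 184.29437255859375), (18.48263168334961, 25.190597534179688), 87.3341064453125) [ 0.35575517 -0.16842479  0.21573633] [ 3.14092529e+00 -4.74078193e-04  3.73211466e-01]
xyz [ 2.76 20.96  9.59] yaw 0.533
```

Every estimate now puts the squeeze between about 6.5 and 8.5 mm. I'll lay the bar back on the mat.

```bash
python3 -m jog '[{"xyz":[1,5,1],"yaw":0.13,"jaw":1},{"xyz":[2,10,3],"yaw":0.27,"jaw":1},{"xyz":[2.8,15,5],"yaw":0.4,"jaw":1},{"xyz":[2.8,19,8],"yaw":0.533,"jaw":1},{"xyz":[2.8,21,9.6],"yaw":0.533,"jaw":1},{"xyz":[2.8,21,9.6],"yaw":0.533,"jaw":1}]';python3 -m jog '[{"xyz":[0,0,3],"yaw":0,"jaw":1},{"xyz":[0,0,6],"yaw":0,"jaw":1},{"xyz":[0,0,8.3],"yaw":0,"jaw":1},{"xyz":[0,0,9],"yaw":0,"jaw":1},{"xyz":[0,0,9],"yaw":0,"jaw":1}]'; python3 - <<'E'
from h import *
plan((.458,-.3536,.0145,-.160))
E
```

```text
time_s: 34.4
tcp_pos: [0.459, -0.3535, 0.1171]
tool_rot: [-3.139, 0.003, -0.159]
ft_force: [-1.0, -0.3, -1.1]
opening: 0.0197
gripper_force: 29.3
time_s: 35.02
tcp_pos: [0.4595, -0.3533, 0.0302]
tool_rot: [3.142, -0.0, -0.158]
ft_force: [-0.6, 0.2, -1.2]
opening: 0.0203
gripper_force: 29.3
xyz [-0.14  0.05  1.57] yaw 0.002
```

```bash
python3 -m jog '[{"xyz":[0,0,0.8],"yaw":0,"jaw":1},{"xyz":[0,0,1.3],"yaw":0,"jaw":1},{"xyz":[0,0,1.55],"yaw":0,"jaw":1},{"xyz":[0,0,1.55],"yaw":0,"jaw":1}]'; python3 -m jog '[{"xyz":[0,0,0],"yaw":0,"jaw":4},{"xyz":[0,0,0],"yaw":0,"jaw":4},{"xyz":[0,0,0],"yaw":0,"jaw":4},{"xyz":[0,0,-3],"yaw":0,"jaw":4},{"xyz":[0,0,-8],"yaw":0,"jaw":4},{"xyz":[-4,0,-14],"yaw":0,"jaw":4},{"xyz":[-8,0,-20],"yaw":0,"jaw":4},{"xyz":[-12,0,-24],"yaw":0,"jaw":4},{"xyz":[-12,0,-24],"yaw":0,"jaw":4},{"xyz":[-12,0,-24],"yaw":0,"jaw":4}]'; python3 - <<'E'
from sq import *
s=snapshot("scene");t=snapshot("top");sq(s)
for n,im,(r0,r1,c0,c1) in(("t",t,(180,260,400,470)),("s",s,(140,200,220,275))):
    h=cv2.cvtColor(im["color"],cv2.COLOR_RGB2HSV);k=np.zeros(h.shape[:2],np.uint8);k[r0:r1,c0:c1]=cv2.inRange(h,(5,160,90),(22,255,255))[r0:r1,c0:c1]
    n_,l,st,_=cv2.connectedComponentsWithStats(k);i=1+st[1:,4].argmax();r=cv2.minAreaRect(np.argwhere(l==i)[:,::-1].astype(np.float32));print(n,st[i,4],r,cast(im,r[0],.03))
# teal top edge now vs after release
for n,im in(("before",dict(np.load("top5.npz"))),("now",t)):
    h=cv2.cvtColor(im["color"],cv2.COLOR_RGB2HSV);k=np.zeros(h.shape[:2],np.uint8);k[215:260,295:385]=cv2.inRange(h,(80,80,80),(98,255,255))[215:260,295:385]
    q=np.argwhere(k)[:,::-1];print(n,len(q),q.min(0),q.max(0),q.mean(0))
print(np.abs(t["color"].astype(int)-np.load("top0.npz")["color"].astype(int)).sum(2)[:175,150:470].max())
E
```

```text
time_s: 35.52
tcp_pos: [0.4593, -0.3538, 0.0142]
tool_rot: [3.141, -0.0, -0.158]
ft_force: [-0.2, 0.3, -1.5]
opening: 0.0198
gripper_force: 29.3
time_s: 36.78
tcp_pos: [0.3408, -0.335, 0.2542]
tool_rot: [3.141, -0.001, -0.159]
ft_force: [0.7, 0.1, -0.6]
opening: 0.0397
gripper_force: 0.0
post (0.999, 0.0, -0.02)
collar (0.958, -0.15, 3.67)
collar2 (0.98, -0.22, 3.57)
arm+y end (0.889, -0.05, 3.28)
knob (0.984, -0.2, 3.5)
knob6 (0.975, -0.08, 3.6)
t 248 ((437.8243713378906, 226.0540771484375), (8.877545356750488, 27.783428192138672), 9.462322235107422) [[ 0.47542779 -0.35450649  0.03      ]]
s 172 ((259.28082275390625, 168.4178009033203), (7.613974094390869, 23.172964096069336), 65.55604553222656) [[ 0.47761545 -0.35214979  0.03      ]]
before 88 [305 234] [369 238] [337.84090909 236.01136364]
now 84 [305 234] [369 238] [336.95238095 235.97619048]
140
```

The bar lies on the mat at about (0.476, −0.356) and the panel hasn't moved. The gripper is clear, so I'm handing in.

```bash
python3 -c "
from cell import job
print(job.finish_job())"
```

```text
the job is handed in; nothing more can be done
None
```

I handed the job in: the teal panel is clamped upright in the slot with the spring squeezed an estimated 6.5–8.5 mm, slid in sideways under the foot because the jog can't tilt the tool, and the bar is back on its mat; no verdict came back, and the gripper body once touched the collar with about 13 N.

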